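# Scan a weld seam with a sprung hand probe and hang the probe back

## Task

Take the orange-handled sprung probe off the rack and, holding it square to the tilted steel section in the vise, set its nose down at the yellow stripe and draw it slowly along the weld seam to the white stripe in one pass of about five seconds or more, pressing steadily so that the lower rim of the barrel stays on the plunger's green band and never pushing the plunger all the way in. Do not lift off between the stripes, and before and after the pass carry the probe well clear of the section (5 cm or more) wherever it crosses between the stripes. Then hang it back upright in its own fork and let go, without disturbing the tools hanging beside it or the green tin.

Things in the scene. Friction and masses are not known exactly. Their poses are not given: they have to be found in the camera images.
- probe_grip (a point): Centre of the probe's orange square grip: 24 x 24 mm (faces along its x and y), 56 mm long. z runs up the probe, nose to grip. Whole probe 147 mm long, 0.2 to 0.4 kg; grip ends 28 mm above this point. It starts hanging upright by its collar in one of the rack's three forks, faces square with the rack.
- probe_collar (a point): Centre of the underside of the probe's black collar (50 mm diameter, 6 mm thick), 34 mm below the grip's centre, axes as the grip's. Below it the barrel, 26 mm diameter, whose lower rim is 55 mm lower; out of it stands the sprung plunger.
- probe_nose (a point): Lowest point of the plunger's round nose (ball of 13 mm radius), on the probe's axis, 119 mm below the grip's centre when free; moves with the plunger. Axes as the grip's.
- plunger (a joint): How far the plunger is pushed into the barrel, m: 0 free, 0.014 fully in. Its spring gives 2.4 N plus 1.2 N per mm. The stem is bare for 4 mm, then green, from 8 mm on red: the rim is on the green band at 0.004 to 0.008 (7 to 12 N).
- seam (a point): Nominal middle of the weld seam (11 mm dark line) on top of the steel section in the red vise. z: nominal face normal, leaning 22 to 32 degrees from vertical; y level, along the seam. Yellow stripe (8 mm) at y = -54 mm, white at +54 mm. The section was clamped by eye: the true face is up to 18 mm above or below nominal and up to 6 degrees out of parallel along y, so find it by touch.
- vise: Tilting vise, fixed; origin at the centre of its underside, z up. It holds a steel box section 62 mm wide (across the seam), 150 mm long; the jaws, 130 mm along the seam and 116 mm over both, end 22 mm below the nominal face. Both are locked and stiff. A screw with a cross handle sticks out at the back (+x).
- rack: Fixed rack; origin at the centre of its underside, z up. Three forks at y = -75, 0, +75 mm, each two level prongs, 32 mm apart, pointing to -x (open end at x = -38 mm); a tool's collar rests on them at x = 0, 120 mm above the origin. Lips 6 mm high at x = -34 and +34 mm keep the collar in. Back plate: front face at x = 51 mm, top 140 mm high.
- scraper_mid (a point): Scraper with a round wooden handle (30 mm diameter, top 46 mm above the prongs), hanging loose in another fork; this point is on its axis, 15 mm under its collar. Leave alone.
- reamer_mid (a point): Hand reamer with a round green handle (28 mm diameter, top 42 mm above the prongs), hanging loose in another fork; this point is on its axis, 15 mm under its collar. Leave alone.
- tin_mid (a point): Centre of a green tin, 66 mm diameter, 100 mm high, loose on the bench beside the vise. Leave alone.
There are look-alikes about, which are no part of the job. Leave any pink or turquoise look-alike of the vise alone.

How it is judged:
By the outcome, as a careful person would: the job done as asked, in the order asked, and still so for the second after the job is handed in, with the robot touching nothing.
It also fails if it takes over 69 s, if anything falls off the work surface, if the arm or the gripper's body presses on something with over 40 N, if the wrist force passes 120 N, or if a joint passes its speed limit or range.

## Robot

A 6-joint arm with a two-finger parallel gripper is mounted at the origin on the work surface. World frame = base frame: x ahead of the robot, y to its left, z up, the work surface at z = 0. Lengths are in m, angles in rad, forces in N, time in s.
With the tool pointing down it reaches from about 0.25 to 0.775 m from the base axis. Payload 4 kg.
Tool frame: the origin (TCP) lies midway between the tips of the shut fingers; the grasp point (between the pads) lies 19 mm behind it; y points along the fingers, x is the direction in which the jaws open and shut, and the axes are right-handed (so a half turn about y gives the same grasp; the last joint's range is limited). The gripper opens to 94 mm and grips with 3 to 60 N. Pads are 16 mm wide; open, the fingers measure 119 mm over their backs; the gripper's body (75 mm by 177 mm) begins 78 mm behind the grasp point.
Start: joints at [1.223, 0.087, 1.371, -0, 1.684, -0.103], TCP at [0.133, 0.534, 0.206] pointing down, gripper open.
Joint ranges: [-3.1, 3.1], [-0.76, 2.03], [0.27, 2.55], [-1.08, 4.22], [0.17, 2.65], [-2.57, 2.57]. Speed limits (rad/s): [2.79, 2.79, 3.14, 3.14, 3.14, 3.14].

## Interface

Orientations are given as [roll, pitch, yaw] about the fixed x, y, z axes, in that order (R = Rz(yaw) Ry(pitch) Rx(roll)).
In Python, from bench import robot, snapshot, camera_info, ticket gives the robot as it stands.
- The arm moves only by the shell command python3 -m creep 'ROWS'. ROWS is JSON, a list of rows, each an object with "slide": the shift along the tool's x, y, z in mm, a list of three; "roll": the turn about the tool's y in degrees; "grip": the closure, from 0 (fully open) to 1 (shut). In form: [{"slide": [x, y, z], "roll": roll, "grip": grip}, ...]. A call has 1 to 20 rows; each row is the pose to reach, as a shift and turn from the pose commanded when the call began, along the tool's axes at that moment; what a row does not reach only later rows make up. A row lasts 1/12 s, in which the tool goes at most 41.7 mm and 7.16 degrees, less where a joint would pass 70% of its speed; a pose out of reach is approached as far as the arm can. A call with a gripper value outside its range is refused whole. The fingers move at their own pace and stop on an object; the grip force is fixed at half the most. Time passes only in rows, so rows that repeat a pose let the fingers close. It gives the time, the measured TCP pose, the force and the opening at its end, in the units of the state.
- robot.get_obs(): the state, without advancing time (a new reading comes with each control period).
- snapshot(name): name is "side" or "top"; returns the picture (420x560x3 uint8, red, green, blue); there is no depth.
- camera_info(name): a dict with "fx", "fy", "cx", "cy" (pixels), "cam_to_world" (4x4, takes a point from camera to world coordinates). Camera axes: x right, y down, z forward; pixel columns grow to the right and rows downward; lengths in m; the calibration is good to about 2 mm. A picture is of the moment at which its call begins. camera_info takes no time and is no camera call.
- ticket.close_job(): hands the job in, once; it reports no verdict.
The state is a dict: "time": time; "joint_positions": joint angles; "qvel": joint speeds; "joint_torque": joint torques, N m; "tool_pos": TCP position; "ee_rot": TCP orientation; "wrist_force": force on the tool from outside, world axes, zero at the start; "wrist_torque": the same for the moment, N m; "width": finger opening in m.
Only numpy, scipy, OpenCV 4.12 (cv2) and the standard library are available. Lean on these libraries where they do the work, as an engineer would, in place of code of your own. Each camera call takes 0.05 s, during which the arm holds its last target.

## Working session

There is one attempt and no reset: what is moved stays moved. The work goes in short steps, Python scripts to look and compute and a shell command to move; the robot and the scene stay as the last step left them, time stands still between calls to the robot, and variables do not carry over. Pictures are saved under pics/ and viewed, and the job is handed in when it is done.

```bash
ls; mkdir -p pics; python3 - <<'E'
from bench import robot,snapshot,camera_info
import cv2
print(robot.get_obs())
for n in("side","top"):
    im=snapshot(n);cv2.imwrite(f"pics/{n}0.png",im[:,:,::-1]);c=camera_info(n);print(n,c)
E
```

```text
pics
{'time': 0.0, 'joint_positions': array([ 1.22294270e+00,  8.79476907e-02,  1.37225906e+00,  2.06535774e-05,
        1.68356956e+00, -1.03122276e-01]), 'qvel': array([-5.02276057e-05, -8.51685927e-04, -7.28322979e-04, -7.22102975e-04,
       -3.59264633e-04,  3.00364416e-04]), 'joint_torque': array([-1.40346879e-04, -3.40181959e+01, -3.02426291e+01,  7.18217622e-02,
        3.28514480e-02, -1.46993616e-04]), 'tool_pos': array([0.13308562, 0.53309505, 0.20430572]), 'ee_rot': array([-1.57055112,  0.00216994,  1.32606754]), 'wrist_force': array([-0.97388062,  0.60269895, -0.78682839]), 'wrist_torque': array([-0.0427097 ,  0.03346301, -0.03642163]), 'width': 0.09408853175807085}
side {'fx': 545.6018327270988, 'fy': 545.6018327270988, 'cx': 281.99232524568157, 'cy': 212.8777027137485, 'cam_to_world': array([[-0.98682354,  0.15232272, -0.05456274,  0.67488959],
       [ 0.16166915,  0.94183705, -0.29462867,  0.38743892],
       [ 0.00651057, -0.29956761, -0.95405286,  1.34765159],
       [ 0.        ,  0.        ,  0.        ,  1.        ]])}
top {'fx': 511.2004395362325, 'fy': 511.2004395362325, 'cx': 283.2580490660081, 'cy': 211.6681862021665, 'cam_to_world': array([[-1.39161814e-04, -9.94189723e-01,  1.07641888e-01,
         4.68732085e-01],
       [-9.99937629e-01,  1.34046180e-03,  1.10878788e-02,
        -2.28202406e-02],
       [-1.11677450e-02, -1.07633631e-01, -9.94127901e-01,
         1.29529833e+00],
       [ 0.00000000e+00,  0.00000000e+00,  0.00000000e+00,
         1.00000000e+00]])}
```

View pics/side0.png

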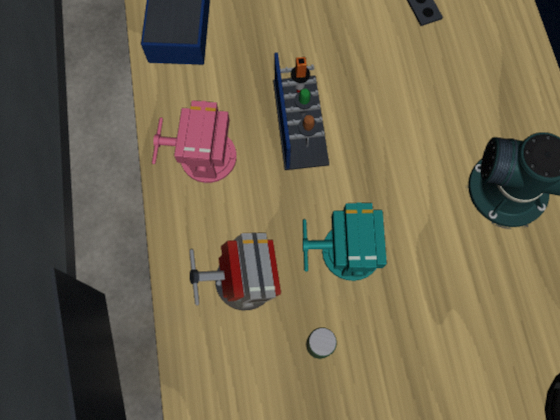

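View pics/top0.png

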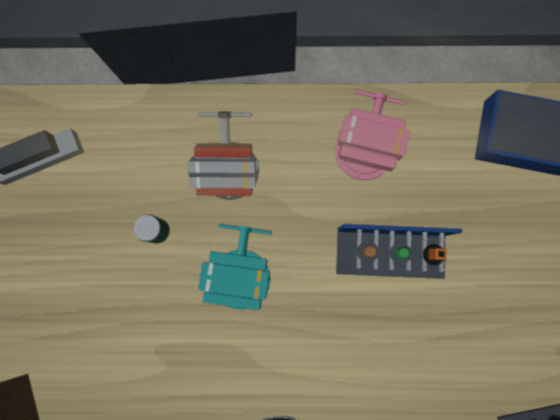

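The red vise with grey section is at side (255,265) and top (224,170); a pink vise sits at side (205,140) and a turquoise one at side (352,240). The rack is at side (303,110) and top (392,253). The square orange tool is at side (301,68) and top (437,254), green at top (404,254), and brown round at top (371,251). I'll enlarge these.

```bash
python3 - <<'E'
import cv2,numpy as np
a=cv2.imread("pics/side0.png");b=cv2.imread("pics/top0.png")
r=lambda i,x,y,w,h:cv2.resize(i[y:y+h,x:x+w],(400,300),interpolation=cv2.INTER_CUBIC)
o=np.vstack([np.hstack([r(a,240,45,160,120),r(b,320,200,160,120)]),np.hstack([r(a,180,220,128,96),r(b,170,110,128,96)])])
cv2.imwrite("pics/crop0.png",o)
E
```

```text
(no output)
```

View pics/crop0.png

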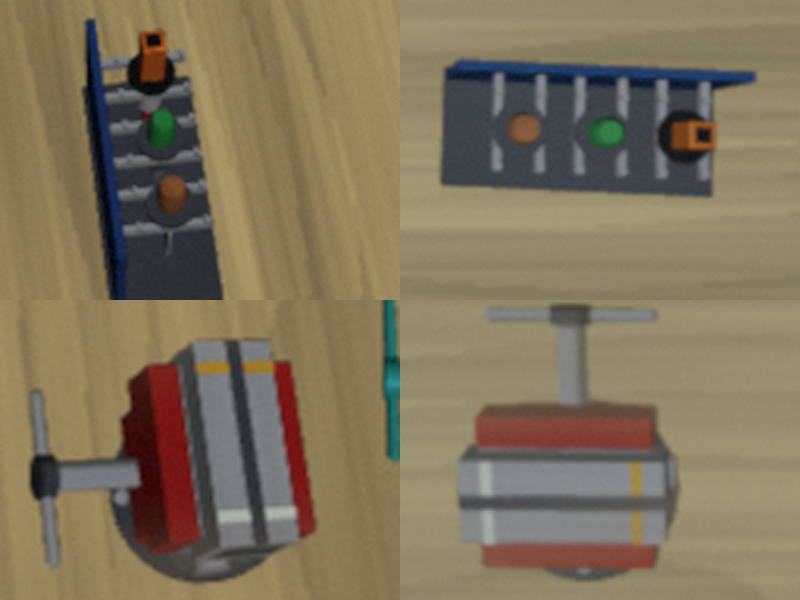

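The orange square-gripped tool with the black collar, at side (301,68) and top (437,254), is the probe: it is the only square grip, and the others are round brown (scraper) and round green (reamer). The crop confirms this. Next is triangulating.

```bash
cat > h.py <<'E'
import numpy as np,cv2
from bench import robot,snapshot,camera_info
C={n:camera_info(n) for n in("side","top")}
def ray(n,p):
    c=C[n];T=c["cam_to_world"];d=T[:3,:3]@np.array([(p[0]-c["cx"])/c["fx"],(p[1]-c["cy"])/c["fy"],1.]);return T[:3,3],d/np.linalg.norm(d)
def plane(n,p,z):
    o,d=ray(n,p);return o+d*(z-o[2])/d[2]
def tri(ps,pt):
    A=np.zeros((3,3));b=np.zeros(3);R=[ray("side",ps),ray("top",pt)]
    for o,d in R:
        M=np.eye(3)-np.outer(d,d);A+=M;b+=M@o
    x=np.linalg.solve(A,b);return x,[round(float(np.linalg.norm((np.eye(3)-np.outer(d,d))@(x-o)))*1e3,1) for o,d in R]
def proj(n,X):
    c=C[n];q=np.linalg.inv(c["cam_to_world"])@np.append(X,1);return q[0]/q[2]*c["fx"]+c["cx"],q[1]/q[2]*c["fy"]+c["cy"]
E
python3 - <<'E'
from h import *
a=cv2.imread("pics/side0.png");b=cv2.imread("pics/top0.png")
np.set_printoptions(precision=4,suppress=True)
def blob(im,lo,hi,box):
    x,y,w,h=box;s=cv2.cvtColor(im[y:y+h,x:x+w],cv2.COLOR_BGR2HSV);m=cv2.inRange(s,lo,hi)
    return m
# stripes
print("yel",tri((255.2,241.4),(245.5,175)));print("whi",tri((261.6,289.1),(197.5,175)))
print("griptop",tri((300.8,61),(441,254.2)))
# enlarged individual crops
r=lambda i,x,y,w,h:cv2.resize(i[y:y+h,x:x+w],(w*10,h*10),interpolation=cv2.INTER_CUBIC)
cv2.imwrite("pics/c_ss.png",r(a,215,225,75,60+15));cv2.imwrite("pics/c_st.png",r(b,185,140,80,58))
cv2.imwrite("pics/c_rs.png",cv2.resize(a[45:175,265:335],None,fx=4.6,fy=4.6,interpolation=2));cv2.imwrite("pics/c_rt.png",cv2.resize(b[215:290,325:470],None,fx=5.5,fy=5.5,interpolation=2))
E
```

```text
yel (array([0.6768, 0.0754, 0.152 ]), [0.5, 0.5])
whi (array([0.6781, 0.1846, 0.1496]), [1.2, 1.2])
griptop (array([ 0.4975, -0.3543,  0.1754]), [1.2, 1.2])
```

View pics/c_ss.png

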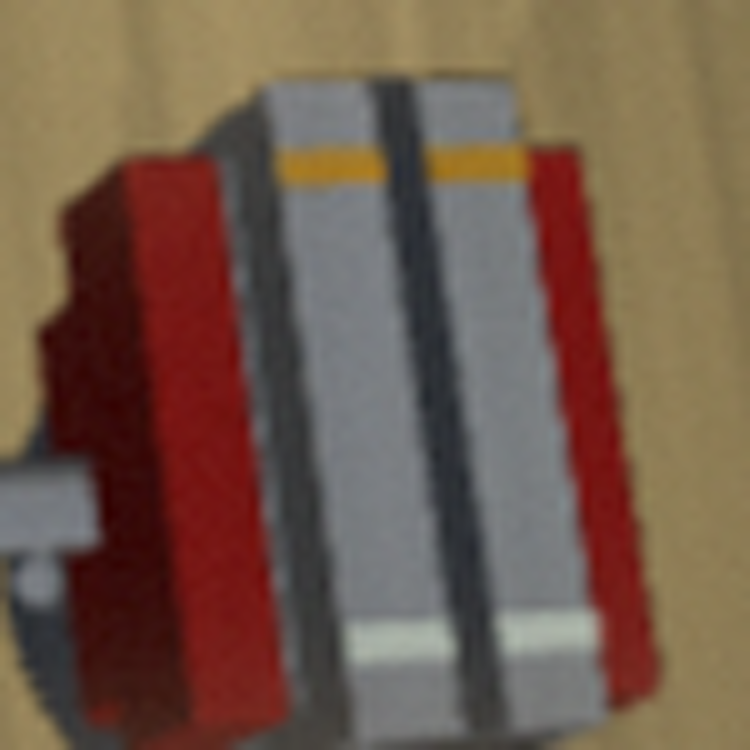

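View pics/c_st.png

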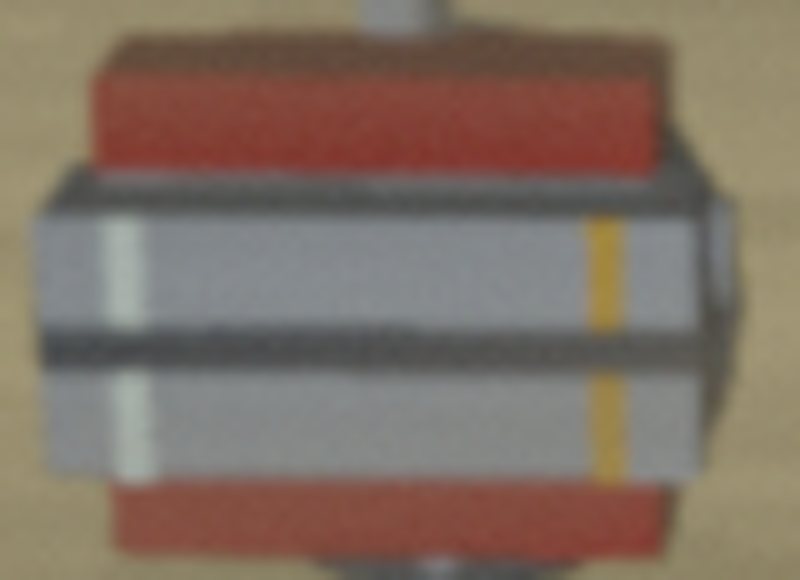

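View pics/c_rs.png

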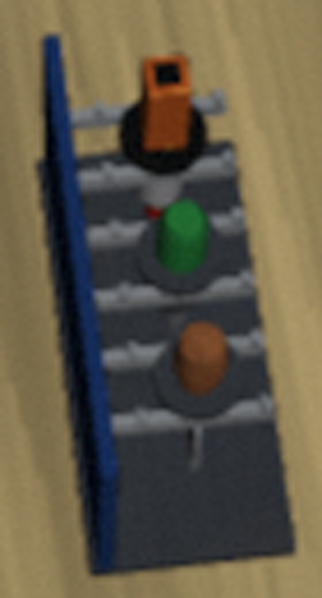

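View pics/c_rt.png

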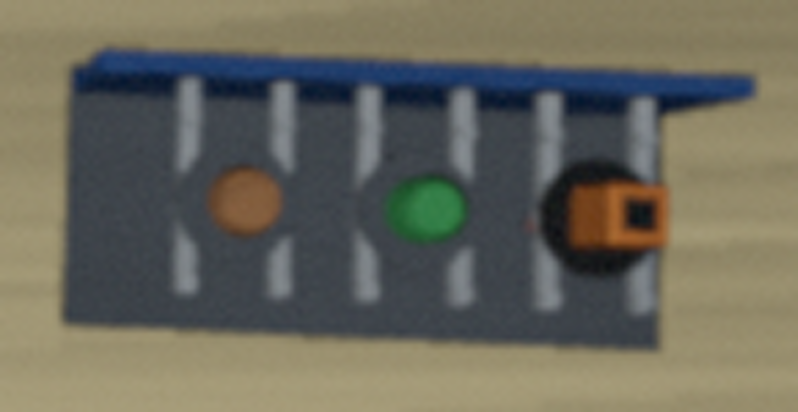

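```bash
python3 - <<'E'
from h import *
np.set_printoptions(precision=4,suppress=True)
S=lambda x,y:(215+x/10-.45,225+y/10-.45);T=lambda x,y:(185+x/10-.45,140+y/10-.45)
P={}
for k,s,t in [("y",(405,166),(607,350)),("w",(475,637),(128,348)),("by",(268,88),(697,218)),("fy",(515,85),(703,478)),("bw",(355,742),(38,215)),("fw",(608,712),(46,477))]:
    P[k],r=tri(S(*s),T(*t));print(k,P[k],r)
u=P["fy"]+P["fw"]-P["by"]-P["bw"];v=P["w"]-P["y"];print("len",np.linalg.norm(v),np.linalg.norm(u)/2)
n=np.cross(v,u);n/=np.linalg.norm(n);n*=np.sign(n[2]);print(n,np.degrees(np.arccos(n[2])),"across",np.degrees(np.arctan2(-u[2],-u[0])),"seam yaw",np.degrees(np.arctan2(v[1],v[0])),"slope",np.degrees(np.arcsin(v[2]/np.linalg.norm(v))))
rs=lambda x,y:(265+x/4.6-.4,45+y/4.6-.4);rt=lambda x,y:(325+x/5.5-.4,215+y/5.5-.4)
print("grip top",tri(rs(166,72),rt(643,214)),plane("side",rs(166,72),.182),plane("top",rt(643,214),.182))
for nm,s,t in [("green",(184,215),(440,208)),("brown",(204,335),(248,200))]:
    print(nm,tri(rs(*s),rt(*t)))
# prong tips front/back at z=.12
for nm,p in [("L1f",(186,290)),("L2f",(280,293)),("M1f",(368,298)),("M2f",(460,300)),("R1f",(547,306)),("R2f",(641,310)),("L1b",(190,82)),("L2b",(283,84)),("M1b",(369,88)),("M2b",(461,90)),("R1b",(549,95)),("R2b",(642,98))]:
    print(nm,plane("top",rt(*p),.12))
E
```

```text
y [0.6771 0.0757 0.1556] [0.4, 0.4]
w [0.6775 0.1839 0.1574] [0.5, 0.5]
by [0.7051 0.0551 0.1646] [0.0, 0.0]
fy [0.65   0.0554 0.1367] [0.4, 0.4]
bw [0.7066 0.2035 0.1645] [0.4, 0.4]
fw [0.6504 0.2036 0.147 ] [1.3, 1.3]
len 0.10824677703818558 0.060100423666621494
[-0.3776 -0.0136  0.9259] 22.202853819827858 across 22.18708086807041 seam yaw 89.76577017660048 slope 0.935675952683748
grip top (array([ 0.4984, -0.3539,  0.1797]), [0.7, 0.7]) [ 0.4994 -0.3529  0.182 ] [ 0.4977 -0.3529  0.182 ]
green (array([ 0.5012, -0.2784,  0.1605]), [0.6, 0.6])
brown (array([ 0.5046, -0.1996,  0.1743]), [1.2, 1.2])
L1f [ 0.468  -0.1812  0.12  ]
L2f [ 0.4668 -0.2201  0.12  ]
M1f [ 0.4647 -0.2565  0.12  ]
M2f [ 0.4639 -0.2945  0.12  ]
R1f [ 0.4614 -0.3304  0.12  ]
R2f [ 0.4597 -0.3691  0.12  ]
L1b [ 0.5545 -0.1843  0.12  ]
L2b [ 0.5536 -0.2231  0.12  ]
M1b [ 0.5519 -0.2589  0.12  ]
M2b [ 0.551  -0.2972  0.12  ]
R1b [ 0.5489 -0.3338  0.12  ]
R2b [ 0.5476 -0.3724  0.12  ]
```

The face normal leans about 22° toward -x (toward the robot). Moves allow rotation only about the vertical, so I need to learn how the arm behaves at its reach limit. I'll test that in free space first.

```bash
python3 -m creep '[{"slide":[40,-30,0],"roll":0,"grip":0.4},{"slide":[80,-60,0],"roll":0,"grip":0.4},{"slide":[120,-90,0],"roll":0,"grip":0.4},{"slide":[160,-90,0],"roll":0,"grip":0.4},{"slide":[200,-90,0],"roll":0,"grip":0.4},{"slide":[240,-90,0],"roll":0,"grip":0.4},{"slide":[280,-90,0],"roll":0,"grip":0.4},{"slide":[320,-90,0],"roll":0,"grip":0.4},{"slide":[360,-90,0],"roll":0,"grip":0.4}]'; python3 -c "
from h import *
print(robot.get_obs())"
```

```text
time: 0.85
tool_pos: [0.1992, 0.7971, 0.2525]
ee_rot: [-1.57, -0.014, 1.326]
wrist_force: [-0.2, -0.8, -0.7]
width: 0.0564
{'time': 0.85, 'joint_positions': array([ 1.25608521,  0.80852147,  0.28438164,  0.0024172 ,  2.03510885,
       -0.06866988]), 'qvel': array([ 0.00797366,  0.07455122, -0.12339031,  0.00353524, -0.19960786,
        0.00613659]), 'joint_torque': array([ 2.47064168e-01, -6.29584551e+01, -3.00012445e+01,  9.51092876e-02,
        1.25171123e-01,  5.66813706e-04]), 'tool_pos': array([0.19916787, 0.79712574, 0.25250801]), 'ee_rot': array([-1.56958678, -0.01369713,  1.32584393]), 'wrist_force': array([-0.19062867, -0.79487216, -0.65728293]), 'wrist_torque': array([-0.09924727,  0.01830002,  0.01854127]), 'width': 0.05639043789797755}
```

```bash
python3 -m creep '[{"slide":[40,0,0],"roll":0,"grip":0.4},{"slide":[80,0,0],"roll":0,"grip":0.4},{"slide":[120,0,0],"roll":0,"grip":0.4},{"slide":[160,0,0],"roll":0,"grip":0.4}]'; python3 -c "
from h import *
o=robot.get_obs();print(o['joint_positions'],o['tool_pos'],o['ee_rot'])"; python3 -m creep '[{"slide":[-40,0,0],"roll":0,"grip":0.4},{"slide":[-80,0,0],"roll":0,"grip":0.4}]';python3 -c "
from h import *
o=robot.get_obs();print(o['joint_positions'],o['tool_pos'],o['ee_rot'])"
```

```text
time: 1.18
tool_pos: [0.2072, 0.8294, 0.2298]
ee_rot: [-1.571, -0.069, 1.326]
wrist_force: [0.4, -1.0, -0.8]
width: 0.0563
[ 1.25791528  0.84342698  0.27377587  0.00480641  1.95555052 -0.06618238] [0.20717673 0.82936854 0.22983665] [-1.57103528 -0.06897864  1.3260633 ]
time: 1.35
tool_pos: [0.193, 0.7706, 0.2163]
ee_rot: [-1.57, -0.059, 1.326]
wrist_force: [-0.3, 0.2, 1.5]
width: 0.0567
[ 1.25194735  0.62923205  0.64305659  0.00490671  1.8101505  -0.07255411] [0.19302704 0.77062042 0.21633119] [-1.57040404 -0.05934098  1.32579411]
```

The test shows that pushing beyond reach tilts the tool outward, and the tilt persists because the commanded pose is the clipped one. So the tilt can be set deliberately in free space. I'll fit a simple planar arm model to plan tilting and un-tilting.

```bash
cat > arm.py <<'E'
import numpy as np
from scipy.optimize import least_squares
D=[(.08795,1.37226,1.68357,.54945,.20431),(.80852,.28438,2.03511,.82163,.25251),(.84343,.27378,1.95555,.85485,.22984),(.62923,.64306,1.81015,.79443,.21633)]
def fk(q,p):
    a1,L2,L3,h,Lt=p;t=np.pi-q[0]-q[1]-q[2]  # tilt outward
    return a1+L2*np.sin(q[0])+L3*np.sin(q[0]+q[1])+Lt*np.sin(t),h+L2*np.cos(q[0])+L3*np.cos(q[0]+q[1])-Lt*np.cos(t),t
def res(p):
    return np.array([[fk(d[:3],p)[0]-d[3],fk(d[:3],p)[1]-d[4]] for d in D]).ravel()
s=least_squares(res,[.0,.4,.4,.3,.3]);P=s.x
E
python3 - <<'E'
from arm import *
print(P,s.cost,res(P)*1e3)
E
```

```text
[-0.09230753  0.52520819  0.5988423  -0.20761902  0.17675264] 2.6828147234400654e-05 [-0.82731071  0.58584039  0.07898658  1.24235041 -4.41981734 -2.17174648
  5.16813988  0.34355669]
```

```bash
python3 -m creep '[{"slide":[-41,-5,0],"roll":0,"grip":0.4},{"slide":[-82,-10,0],"roll":0,"grip":0.4},{"slide":[-123,-15,0],"roll":0,"grip":0.4},{"slide":[-164,-20,0],"roll":0,"grip":0.4},{"slide":[-205,-25,0],"roll":0,"grip":0.4},{"slide":[-246,-30,0],"roll":0,"grip":0.4},{"slide":[-287,-35,0],"roll":0,"grip":0.4},{"slide":[-328,-40,0],"roll":0,"grip":0.4},{"slide":[-369,-45,0],"roll":0,"grip":0.4},{"slide":[-410,-50,0],"roll":0,"grip":0.4},{"slide":[-451,-55,0],"roll":0,"grip":0.4},{"slide":[-492,-60,0],"roll":0,"grip":0.4},{"slide":[-520,-65,0],"roll":0,"grip":0.4},{"slide":[-545,-65,0],"roll":0,"grip":0.4},{"slide":[-570,-65,0],"roll":0,"grip":0.4}]';python3 -c "
from h import *
o=robot.get_obs();print(o['joint_positions'],o['tool_pos'],o['ee_rot'])"
```

```text
time: 2.6
tool_pos: [0.0528, 0.2117, 0.2541]
ee_rot: [-1.572, -0.069, 1.327]
wrist_force: [-10.4, -30.9, -1.4]
width: 0.0562
[ 1.03320318 -0.75746719  1.88152237  0.02000692  1.95143806 -0.28585838] [0.05275419 0.21173951 0.25413397] [-1.57213352 -0.06857657  1.32715467]
```

```bash
python3 -m creep '[{"slide":[0,0,0],"roll":0,"grip":0.4},{"slide":[-20,0,0],"roll":0,"grip":0.4},{"slide":[-40,0,0],"roll":0,"grip":0.4}]';python3 -c "
from h import *
o=robot.get_obs();print(o['joint_positions'],o['tool_pos'],o['ee_rot'])"
```

```text
time: 2.85
tool_pos: [0.0506, 0.2018, 0.2575]
ee_rot: [-1.572, -0.042, 1.326]
wrist_force: [0.4, -0.0, 0.2]
width: 0.0563
[ 1.02954228 -0.75688859  1.87350218  0.01230585  1.98495435 -0.29110257] [0.05064124 0.20176718 0.25746515] [-1.57169656 -0.04154248  1.3258412 ]
```

```bash
python3 -m creep '[{"slide":[-20,0,0],"roll":0,"grip":0.4},{"slide":[-40,0,0],"roll":0,"grip":0.4},{"slide":[-60,0,0],"roll":0,"grip":0.4}]';python3 -c "
from h import *
o=robot.get_obs();print(o['joint_positions'],o['tool_pos'],o['ee_rot'])"
```

```text
time: 3.1
tool_pos: [0.0469, 0.1872, 0.2663]
ee_rot: [-1.571, -0.005, 1.327]
wrist_force: [0.0, -0.0, -0.0]
width: 0.0561
[ 1.02599936e+00 -7.56838895e-01  1.85487496e+00  1.11916751e-03
  2.03828887e+00 -3.00067085e-01] [0.04685032 0.18720554 0.26632458] [-1.57140157 -0.00532711  1.32657504]
```

Pushing inward removes the tilt, so I have both directions. Next is travelling to above the probe.

```bash
python3 -m creep '[{"slide":[5,0,-40],"roll":0,"grip":0.45},{"slide":[10,0,-80],"roll":0,"grip":0.45},{"slide":[15,0,-120],"roll":0,"grip":0.45},{"slide":[20,0,-160],"roll":0,"grip":0.45},{"slide":[25,0,-200],"roll":-3,"grip":0.45},{"slide":[30,0,-240],"roll":-6,"grip":0.45},{"slide":[25,0,-280],"roll":-9,"grip":0.45},{"slide":[0,0,-303],"roll":-11.7,"grip":0.45}]'
python3 -c "
from h import *
from scipy.spatial.transform import Rotation as Ro
o=robot.get_obs();R=Ro.from_euler('xyz',o['ee_rot']).as_matrix();print(o['tool_pos'],o['ee_rot'],R.T@(np.array([.4985,-.352,.225])-o['tool_pos']))"
```

```text
time: 3.77
tool_pos: [0.3443, 0.1139, 0.2643]
ee_rot: [-1.57, -0.005, 1.534]
wrist_force: [0.9, -0.9, 0.0]
width: 0.0517
[0.34426921 0.11388304 0.26433541] [-1.57032018 -0.00464113  1.53425509] [-0.46011512  0.03711887 -0.17116568]
```

```bash
python3 -m creep '[{"slide":[-38,0,-14],"roll":0,"grip":0.45},{"slide":[-76,0,-28],"roll":0,"grip":0.45},{"slide":[-114,0,-42],"roll":0,"grip":0.45},{"slide":[-152,0,-56],"roll":0,"grip":0.45},{"slide":[-190,0,-70],"roll":0,"grip":0.45},{"slide":[-228,0,-84],"roll":0,"grip":0.45},{"slide":[-266,0,-98],"roll":0,"grip":0.45},{"slide":[-304,0,-112],"roll":0,"grip":0.45},{"slide":[-342,5,-126],"roll":0,"grip":0.45},{"slide":[-380,10,-140],"roll":0,"grip":0.45},{"slide":[-418,15,-155],"roll":0,"grip":0.45},{"slide":[-445,20,-166],"roll":0,"grip":0.45},{"slide":[-460,25,-171],"roll":0,"grip":0.45},{"slide":[-460,25,-171],"roll":0,"grip":0.45}]'
python3 - <<'E'
from h import *
from scipy.spatial.transform import Rotation as Ro
o=robot.get_obs();R=Ro.from_euler('xyz',o['ee_rot']).as_matrix();print(o['joint_positions'],R.T@(np.array([.4985,-.352,.135])-o['tool_pos']))
a=snapshot("side")[:,:,::-1];b=snapshot("top")[:,:,::-1]
r=lambda i,x,y,w,h:cv2.resize(i[y:y+h,x:x+w],(400,400),interpolation=cv2.INTER_CUBIC)
cv2.imwrite("pics/over.png",np.hstack([r(a,240,20,120,120),r(b,370,190,120,120)]))
E
```

```text
time: 4.93
tool_pos: [0.493, -0.3552, 0.2356]
ee_rot: [-1.568, -0.006, 1.527]
wrist_force: [0.3, 0.4, -0.8]
width: 0.0517
[-0.71930645  0.21791285  1.16345891  0.00301278  1.7659174  -2.24595569] [ 0.00283019  0.10056834 -0.00560362]
```

View pics/over.png

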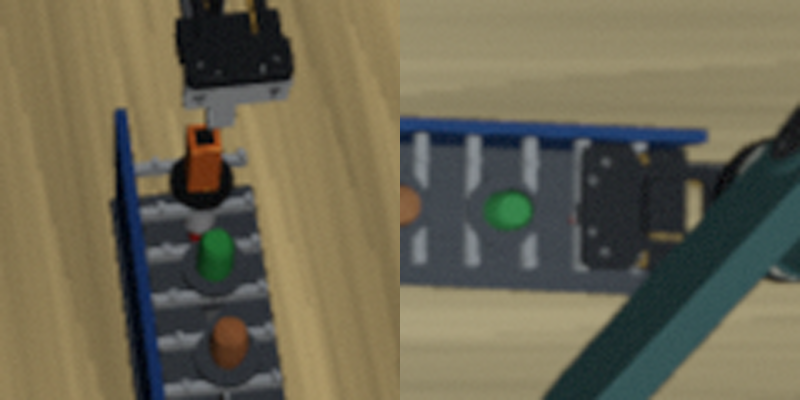

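The gripper sits over the orange grip, with fingers either side of it in y and clear of the reamer. I'll descend 100 mm with the small correction and close.

```bash
python3 -m creep '[{"slide":[1,20,-3],"roll":0,"grip":0.45},{"slide":[3,45,-5.5],"roll":0,"grip":0.45},{"slide":[3,70,-5.5],"roll":0,"grip":0.45},{"slide":[3,90,-5.5],"roll":0,"grip":0.45},{"slide":[3,100,-5.5],"roll":0,"grip":0.45},{"slide":[3,100,-5.5],"roll":0,"grip":0.45}]' && python3 -m creep '[{"slide":[0,0,0],"roll":0,"grip":0.6},{"slide":[0,0,0],"roll":0,"grip":0.7},{"slide":[0,0,0],"roll":0,"grip":0.8},{"slide":[0,0,0],"roll":0,"grip":1},{"slide":[0,0,0],"roll":0,"grip":1},{"slide":[0,0,0],"roll":0,"grip":1}]'
python3 - <<'E'
from h import *
a=snapshot("side")[:,:,::-1];b=snapshot("top")[:,:,::-1]
r=lambda i,x,y,w,h:cv2.resize(i[y:y+h,x:x+w],(400,400),interpolation=cv2.INTER_CUBIC)
cv2.imwrite("pics/grip.png",np.hstack([r(a,240,20,120,120),r(b,370,190,120,120)]));print(robot.get_obs()['tool_pos'],robot.get_obs()['wrist_torque'])
E
```

```text
time: 5.53
tool_pos: [0.4979, -0.3469, 0.1365]
ee_rot: [-1.568, -0.007, 1.532]
wrist_force: [0.4, -0.2, -0.4]
width: 0.0516
time: 6.03
tool_pos: [0.4996, -0.3506, 0.1403]
ee_rot: [-1.574, -0.001, 1.53]
wrist_force: [-0.2, -2.9, 4.8]
width: 0.0239
[ 0.4995653  -0.35058083  0.14033857] [-0.6024526   0.04058054  0.00879633]
```

View pics/grip.png

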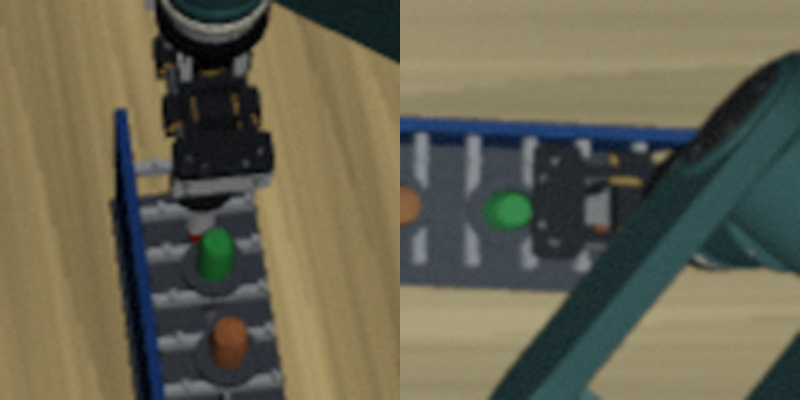

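Gripped, width 23.9 mm. I'll lift straight out and carry it high to y≈0, then push outward to tilt.

```bash
python3 -m creep '[{"slide":[0,-10,0],"roll":0,"grip":1},{"slide":[0,-30,0],"roll":0,"grip":1},{"slide":[0,-60,0],"roll":0,"grip":1},{"slide":[0,-95,0],"roll":0,"grip":1},{"slide":[0,-130,0],"roll":0,"grip":1},{"slide":[0,-165,0],"roll":0,"grip":1},{"slide":[20,-200,0],"roll":0,"grip":1},{"slide":[50,-225,-4],"roll":0,"grip":1},{"slide":[85,-240,-8],"roll":0,"grip":1},{"slide":[123,-250,-12],"roll":0,"grip":1},{"slide":[162,-260,-16],"roll":0,"grip":1},{"slide":[202,-260,-20],"roll":0,"grip":1},{"slide":[242,-260,-24],"roll":0,"grip":1},{"slide":[282,-260,-28],"roll":0,"grip":1},{"slide":[315,-260,-32],"roll":0,"grip":1},{"slide":[340,-260,-36],"roll":0,"grip":1},{"slide":[352,-260,-36],"roll":0,"grip":1}]'
python3 - <<'E'
from h import *
o=robot.get_obs();print(o['joint_positions'],o['tool_pos'],o['ee_rot'],o['wrist_force'])
a=snapshot("side")[:,:,::-1];b=snapshot("top")[:,:,::-1]
r=lambda i:cv2.resize(i,(400,300),interpolation=cv2.INTER_AREA)
cv2.imwrite("pics/lift.png",np.hstack([r(a),r(b)]))
E
```

```text
time: 7.55
tool_pos: [0.5485, 0.0038, 0.3984]
ee_rot: [-1.567, -0.006, 1.535]
wrist_force: [-0.6, -0.2, -3.0]
width: 0.0242
[-0.10043352  0.13388179  0.93660529  0.00713848  2.07505911 -1.63225916] [0.548537   0.00381171 0.39835148] [-1.5672457  -0.00649389  1.53525081] [-0.60410416 -0.24536061 -3.01923453]
```

View pics/lift.png

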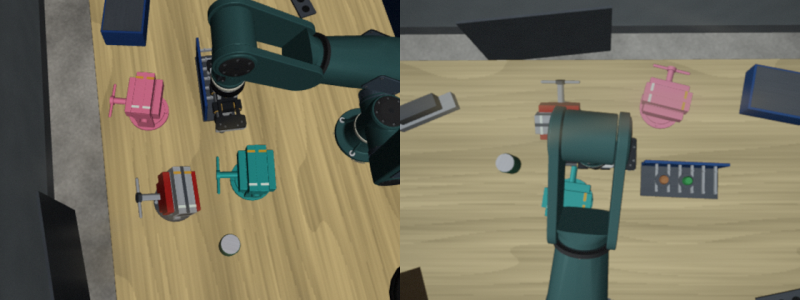

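```bash
cat > st.py <<'E'
from h import *
from scipy.spatial.transform import Rotation as Ro
np.set_printoptions(precision=4,suppress=True)
def st():
    o=robot.get_obs();R=Ro.from_euler('xyz',o['ee_rot']).as_matrix();y=R[:,1]
    print("tcp",o['tool_pos'],"axis up",-y,"tiltx %.2f tilty %.2f deg"%(np.degrees(np.arctan2(y[0],-y[2])),np.degrees(np.arctan2(y[1],-y[2]))),"rpy",np.degrees(o['ee_rot']),"F",o['wrist_force'],"j",o['joint_positions'])
    return o,R
if __name__=="__main__": st()
E
python3 -m creep '[{"slide":[1,0,-40],"roll":0,"grip":1},{"slide":[3,0,-80],"roll":0,"grip":1},{"slide":[4,0,-120],"roll":0,"grip":1},{"slide":[6,0,-160],"roll":0,"grip":1},{"slide":[7,0,-200],"roll":0,"grip":1},{"slide":[8,0,-240],"roll":0,"grip":1},{"slide":[10,0,-280],"roll":0,"grip":1},{"slide":[11,0,-320],"roll":0,"grip":1},{"slide":[13,0,-360],"roll":0,"grip":1},{"slide":[14,0,-400],"roll":0,"grip":1},{"slide":[16,0,-440],"roll":0,"grip":1}]'; python3 st.py
```

```text
time: 8.57
tool_pos: [0.7864, -0.0018, 0.3251]
ee_rot: [-1.606, -0.005, 1.53]
wrist_force: [0.8, 0.5, -3.2]
width: 0.0236
tcp [ 0.7864 -0.0018  0.3251] axis up [-0.0357 -0.0038  0.9994] tiltx 2.04 tilty 0.22 deg rpy [-92.0343  -0.3003  87.6545] F [ 0.8195  0.5225 -3.1972] j [-0.0773  0.7237  0.2738  0.0076  2.1088 -1.603 ]
```

```bash
python3 -m creep '[{"slide":[1,-20,-35],"roll":0,"grip":1},{"slide":[2,-40,-70],"roll":0,"grip":1},{"slide":[4,-60,-105],"roll":0,"grip":1},{"slide":[5,-80,-140],"roll":0,"grip":1},{"slide":[6,-100,-175],"roll":0,"grip":1},{"slide":[7,-120,-210],"roll":0,"grip":1}]'; python3 st.py
```

```text
time: 9.07
tool_pos: [0.7986, -0.002, 0.3244]
ee_rot: [-1.639, -0.007, 1.53]
wrist_force: [-0.7, -0.5, -4.4]
width: 0.0239
tcp [ 0.7986 -0.002   0.3244] axis up [-0.0679 -0.0039  0.9977] tiltx 3.89 tilty 0.22 deg rpy [-93.8811  -0.3816  87.6886] F [-0.735  -0.5368 -4.4057] j [-0.0774  0.7254  0.2738  0.0105  2.0749 -1.6023]
```

```bash
python3 -m creep '[{"slide":[1,0,-41],"roll":0,"grip":1},{"slide":[3,0,-82],"roll":0,"grip":1},{"slide":[4,0,-123],"roll":0,"grip":1},{"slide":[6,0,-164],"roll":0,"grip":1},{"slide":[7,0,-205],"roll":0,"grip":1},{"slide":[8,0,-246],"roll":0,"grip":1}]'; python3 st.py
```

```text
time: 9.57
tool_pos: [0.8461, -0.0026, 0.2669]
ee_rot: [-1.671, -0.008, 1.53]
wrist_force: [-0.7, -0.2, -3.1]
width: 0.0235
tcp [ 0.8461 -0.0026  0.2669] axis up [-0.1   -0.004  0.995] tiltx 5.74 tilty 0.23 deg rpy [-95.7266  -0.4627  87.6875] F [-0.6662 -0.2476 -3.084 ] j [-0.0748  0.7989  0.2743  0.0124  1.9687 -1.5994]
```

```bash
python3 -m creep '[{"slide":[1,-10,-40],"roll":0,"grip":1},{"slide":[3,-20,-80],"roll":0,"grip":1}]' >/dev/null; python3 st.py;python3 -m creep '[{"slide":[1,-28,-28],"roll":0,"grip":1},{"slide":[2,-56,-56],"roll":0,"grip":1}]' >/dev/null; python3 st.py
```

```text
tcp [ 0.8615 -0.0031  0.262 ] axis up [-0.1339 -0.0039  0.991 ] tiltx 7.70 tilty 0.22 deg rpy [-97.6817  -0.5358  87.6821] F [ 0.6767 -0.1153 -3.6441] j [-0.075   0.8064  0.275   0.0148  1.9265 -1.5986]
tcp [ 0.858  -0.0031  0.2904] axis up [-0.1678 -0.0037  0.9858] tiltx 9.66 tilty 0.22 deg rpy [-99.6438  -0.6076  87.7047] F [-0.186  -0.9095 -1.8948] j [-0.0764  0.7739  0.2741  0.0176  1.9257 -1.5988]
```

Tilt gain is about 2° per call, so short calls are efficient. Before finishing, I'll refine the lean from the apparent face width (62 mm true) using sub-pixel edges.

```bash
python3 - <<'E'
from h import *
from scipy.ndimage import map_coordinates
np.set_printoptions(precision=4,suppress=True)
a=cv2.imread("pics/side0.png").astype(float);b=cv2.imread("pics/top0.png").astype(float)
S=lambda x,y:np.array((215+x/10-.45,225+y/10-.45));T=lambda x,y:np.array((185+x/10-.45,140+y/10-.45))
# saturation-robust feature: use sum of channels for back edge (dark side/light), green channel for front(red)
def edge(im,p0,p1,ch,t0,t1):
    d=(p1-p0)/np.linalg.norm(p1-p0);n=np.array([-d[1],d[0]]);pts=[]
    off=np.arange(-3,3.01,.1)
    for t in np.linspace(t0,t1,30):
        c=p0+(p1-p0)*t;q=c[:,None]+n[:,None]*off
        v=map_coordinates(im[:,:,ch],[q[1],q[0]],order=1)
        v=np.convolve(v,np.ones(5)/5,'same');g=np.abs(np.gradient(v));g[:6]=0;g[-6:]=0
        w=g**2;o=(w*off).sum()/w.sum();pts.append(c+n*o)
    pts=np.array(pts);vx,vy,x,y=cv2.fitLine(pts.astype(np.float32),cv2.DIST_HUBER,0,.01,.01).ravel()
    return np.array([x,y]),np.array([vx,vy]),np.std((pts-[x,y])@[-vy,vx])
def onx(L,y,ax):  # point on line at given row(ax=1) / col(ax=0)
    p,d,_=L;return p+d*(y-p[ax])/d[ax]
sb=edge(a,S(268,88),S(355,742),1,.2,.8);sf=edge(a,S(515,85),S(608,712),1,.2,.8)
tb=edge(b,T(697,218),T(38,215),1,.15,.85);tf=edge(b,T(703,478),T(46,477),1,.15,.85)
print([x[2] for x in (sb,sf,tb,tf)])
from scipy.optimize import least_squares
# model: mid line at (x0,z0) at y=.13, yaw psi, lean th; edges at +-31 across. residual: edge 3D point projected distance to 2D line
def X(p,s,y):
    x0,z0,psi,th,sl=p;ey=np.array([-np.sin(psi),np.cos(psi),sl]);ac=np.array([np.cos(th),0,np.sin(th)])
    return np.array([x0,.13,z0])+ey*(y-.13)+ac*s*.031
def res(p):
    r=[]
    for y in(.1,.13,.16):
        for n,s,L in(("side",1,sb),("side",-1,sf),("top",1,tb),("top",-1,tf)):
            q=np.array(proj(n,X(p,s,y)));r.append((q-L[0])@[-L[1][1],L[1][0]])
    return np.array(r)
for z in(None,):
    s=least_squares(res,[.677,.156,0,.4,0]);print(s.x,np.degrees(s.x[2:]),np.abs(s.fun).max())
for zf in(.14,.15,.156,.16,.17):
    s=least_squares(lambda p:res([p[0],zf,p[1],p[2],p[3]]),[.677,0,.4,0]);print(zf,s.x[0],np.degrees(s.x[1:]),np.abs(s.fun).max())
E
```

```text
[np.float64(0.12448558152630068), np.float64(0.14803142947363454), np.float64(0.06491335877418848), np.float64(0.16016400717602713)]
[ 0.6786  0.1476 -0.0077  0.4585 -0.0013] [-0.4419 26.2687 -0.075 ] 0.039406771354905425
0.14 0.6793303758097806 [-0.4241 25.4006  0.0144] 0.3288930050945986
0.15 0.6784105746280129 [-0.4476 26.5416 -0.1034] 0.1370887533030251
0.156 0.6778583104269529 [-0.4618 27.2042 -0.173 ] 0.4026558804618752
0.16 0.6774899606631338 [-0.4712 27.6374 -0.219 ] 0.5808198977222304
0.17 0.6765684327025973 [-0.4948 28.6927 -0.3325] 1.0303217659386863
```

```bash
for i in 1 ; do python3 -m creep '[{"slide":[1,-8,-40],"roll":0,"grip":1},{"slide":[3,-16,-80],"roll":0,"grip":1}]' >/dev/null; python3 st.py; done
python3 -m creep '[{"slide":[1,-8,-40],"roll":0,"grip":1}]' >/dev/null; python3 st.py
python3 -m creep '[{"slide":[1,-8,-40],"roll":0,"grip":1}]' >/dev/null; python3 st.py
```

```text
tcp [ 0.8734 -0.0034  0.2904] axis up [-0.2074 -0.0031  0.9783] tiltx 11.97 tilty 0.18 deg rpy [-101.9511   -0.6662   87.7136] F [-0.1306 -0.1457 -3.3482] j [-0.0764  0.7773  0.2738  0.0199  1.8824 -1.598 ]
tcp [ 0.884  -0.0036  0.2886] axis up [-0.2312 -0.0033  0.9729] tiltx 13.37 tilty 0.20 deg rpy [-103.3518   -0.7333   87.743 ] F [ 0.107   0.6351 -2.8398] j [-0.0765  0.782   0.2738  0.0219  1.8533 -1.5979]
tcp [ 0.8949 -0.0043  0.2887] axis up [-0.2584 -0.0031  0.966 ] tiltx 14.98 tilty 0.19 deg rpy [-104.9571   -0.7886   87.7483] F [-0.0988  0.4115 -3.6772] j [-0.0771  0.7848  0.2738  0.0238  1.8226 -1.5979]
```

```bash

python3 -m creep '[{"slide":[1,-8,-40],"roll":0,"grip":1}]' >/dev/null
python3 -m creep '[{"slide":[1,-8,-40],"roll":0,"grip":1}]' >/dev/null
python3 -m creep '[{"slide":[1,-8,-40],"roll":0,"grip":1}]' >/dev/null
python3 -m creep '[{"slide":[1,-8,-40],"roll":0,"grip":1}]' >/dev/null
python3 -m creep '[{"slide":[1,-8,-40],"roll":0,"grip":1}]' >/dev/null
python3 -m creep '[{"slide":[1,-8,-40],"roll":0,"grip":1}]' >/dev/null; python3 st.py
```

```text
tcp [ 0.9466 -0.0071  0.3162] axis up [-0.4183 -0.002   0.9083] tiltx 24.73 tilty 0.13 deg rpy [-114.7063   -1.11     87.8639] F [ 0.0995  0.48   -3.1355] j [-0.0806  0.7757  0.2738  0.0358  1.6617 -1.5988]
```

```bash

python3 -m creep '[{"slide":[1,-8,-30],"roll":0,"grip":1}]' >/dev/null; python3 st.py;python3 -m creep '[{"slide":[0,0,10],"roll":0,"grip":1},{"slide":[0,0,30],"roll":0,"grip":1}]'; python3 - <<'E'
from st import *
o,R=st()
# nose in TCP frame: grasp point 19mm behind TCP; grip centre vs grasp: TCP z at grasp .1403 prongs .12 -> grip centre .154
ax=-R[:,1]
g=np.array([.4985,-.352,.154])-np.array([.4996,-.3506,.1403]); print("off",g)
nose=o['tool_pos']+ax*(.0137-.119);print("nose",nose)
n=np.array([-np.sin(np.radians(26.5)),0,np.cos(np.radians(26.5))])
mid=np.array([.6784,.13,.152]);ey=np.array([.0077,1,0])
for nm,yy,h in(("yellow start",-.054,.06),("yellow",-.054,.0),("white",.054,0)):
    t=mid+ey*yy+n*h;print(nm,t,"slide mm",R.T@(t-nose)*1e3)
a=snapshot("side")[:,:,::-1];b=snapshot("top")[:,:,::-1]
r=lambda i:cv2.resize(i,(400,300),interpolation=cv2.INTER_AREA)
cv2.imwrite("pics/tilt.png",np.hstack([r(a),r(b)]))
E
```

```text
tcp [ 0.951  -0.0073  0.3236] axis up [-0.438  -0.0018  0.899 ] tiltx 25.98 tilty 0.11 deg rpy [-115.9543   -1.1489   87.8752] F [-1.1775  0.6969 -4.0093] j [-0.081   0.7705  0.2739  0.0373  1.6452 -1.5987]
time: 10.98
tool_pos: [0.9253, -0.0063, 0.3115]
ee_rot: [-2.027, -0.02, 1.534]
wrist_force: [0.4, -0.4, -3.3]
width: 0.0239
tcp [ 0.9253 -0.0063  0.3115] axis up [-0.4412 -0.0014  0.8974] tiltx 26.18 tilty 0.09 deg rpy [-116.1597   -1.139    87.8688] F [ 0.3619 -0.3705 -3.3348] j [-0.0823  0.6511  0.4906  0.0377  1.5444 -1.6036]
off [-0.0011 -0.0014  0.0137]
nose [ 0.9717 -0.0062  0.217 ]
yellow start [0.6512 0.076  0.2057] slide mm [  69.9362 -131.1553  295.814 ]
yellow [0.678 0.076 0.152] slide mm [ 69.8643 -71.1563 295.4783]
white [0.6788 0.184  0.152 ] slide mm [177.7992 -70.6345 299.2834]
```

View pics/tilt.png

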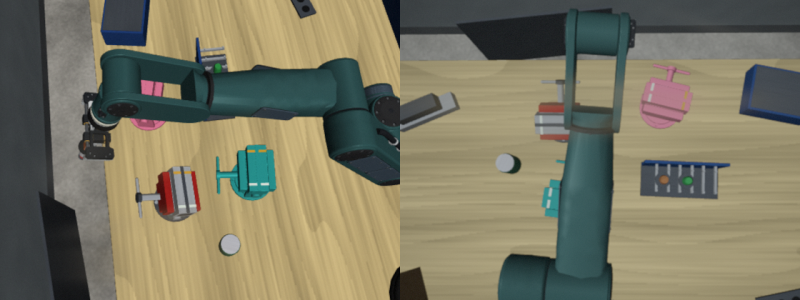

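Tilt is set at 26.2° and 0.1° sideways. I'll carry it high over the back of the vise to about 60 mm above the yellow stripe.

```bash
python3 -m creep '[{"slide":[2,-25,0],"roll":0,"grip":1},{"slide":[5,-60,0],"roll":0,"grip":1},{"slide":[8,-95,15],"roll":0,"grip":1},{"slide":[12,-130,35],"roll":0,"grip":1},{"slide":[16,-160,60],"roll":0,"grip":1},{"slide":[20,-185,90],"roll":0,"grip":1},{"slide":[26,-200,125],"roll":0,"grip":1},{"slide":[32,-205,163],"roll":0,"grip":1},{"slide":[40,-205,202],"roll":0,"grip":1},{"slide":[48,-200,240],"roll":0,"grip":1},{"slide":[56,-185,272],"roll":0,"grip":1},{"slide":[62,-165,290],"roll":0,"grip":1},{"slide":[66,-145,296],"roll":0,"grip":1},{"slide":[70,-131,296],"roll":0,"grip":1},{"slide":[70,-131,296],"roll":0,"grip":1},{"slide":[70,-131,296],"roll":0,"grip":1}]'; python3 - <<'E'
from st import *
o,R=st()
a=snapshot("side")[:,:,::-1];b=snapshot("top")[:,:,::-1]
r=lambda i,x,y,w,h:cv2.resize(i[y:y+h,x:x+w],(400,400),interpolation=cv2.INTER_CUBIC)
cv2.imwrite("pics/appr.png",np.hstack([r(a,190,190,120,120),r(b,165,100,120,120)]))
ax=-R[:,1];nose=o['tool_pos']+ax*(.0137-.119);print("nose",nose)
n=np.array([-np.sin(np.radians(26.5)),0,np.cos(np.radians(26.5))]);mid=np.array([.6784,.13,.152]);ey=np.array([.0077,1,0])
for yy in(-.054,.054): print(yy,R.T@(mid+ey*yy-nose)*1e3)
E
```

```text
time: 12.42
tool_pos: [0.6041, 0.0763, 0.3017]
ee_rot: [-2.024, -0.02, 1.534]
wrist_force: [0.6, -0.2, -2.9]
width: 0.0242
tcp [0.6041 0.0763 0.3017] axis up [-0.4383 -0.0021  0.8988] tiltx 25.99 tilty 0.14 deg rpy [-115.971    -1.1601   87.9003] F [ 0.6029 -0.2191 -2.9154] j [ 0.042  -0.1257  1.4609 -0.0167  1.353  -1.4876]
nose [0.6503 0.0766 0.207 ]
-0.054 [-0.6696 61.5942 -0.8447]
0.054 [107.2662  62.1903   2.9227]
```

View pics/appr.png

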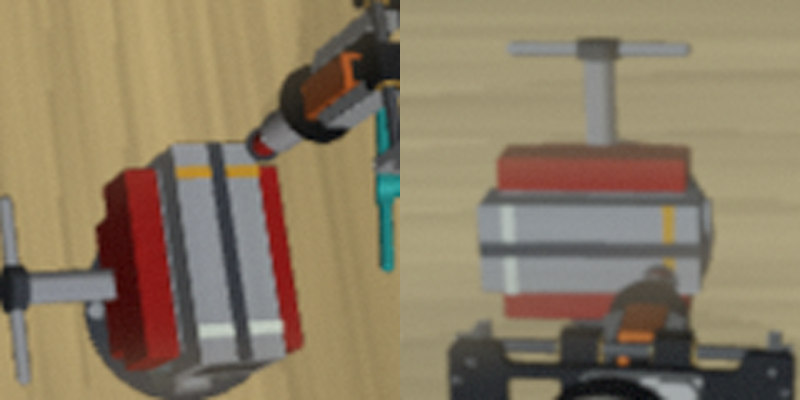

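```bash
python3 - <<'E'
from st import *
o,R=st();ax=-R[:,1];nose=o['tool_pos']+ax*(.0137-.119)
print("ball px",[proj(n,nose+ax*.013) for n in("side","top")])
E
python3 -m creep '[{"slide":[0,10,0],"roll":0,"grip":1},{"slide":[0,20,0],"roll":0,"grip":1},{"slide":[0,28,0],"roll":0,"grip":1},{"slide":[0,34,0],"roll":0,"grip":1},{"slide":[0,38,0],"roll":0,"grip":1},{"slide":[0,40,0],"roll":0,"grip":1}]'
```

```text
tcp [0.6046 0.076  0.3032] axis up [-0.4408 -0.0019  0.8976] tiltx 26.15 tilty 0.12 deg rpy [-116.1287   -1.1674   87.8711] F [-0.4301 -0.3562 -3.0413] j [ 0.0415 -0.1266  1.4595 -0.0168  1.3525 -1.4876]
ball px [(np.float64(268.72613626010326), np.float64(231.56971068921317)), (np.float64(242.39953764305778), np.float64(183.65246093578864))]
time: 13.02
tool_pos: [0.6206, 0.0761, 0.2616]
ee_rot: [-2.019, -0.02, 1.534]
wrist_force: [0.3, 0.4, -3.8]
width: 0.0237
```

Observed nose matches the prediction within about 2 px. Now I'll approach slowly, watching the axial force.

```bash
cat > f.py <<'E'
from st import *
o=robot.get_obs();R=Ro.from_euler('xyz',o['ee_rot']).as_matrix();ax=-R[:,1]
nose=o['tool_pos']+ax*(.0137-.119)
n=np.array([-np.sin(np.radians(26.5)),0,np.cos(np.radians(26.5))]);mid=np.array([.6784,.13,.152])
ac=np.array([n[2],0,-n[0]])
d=nose-mid
F=o['wrist_force']-np.array([0,0,-3.1])
print("t%.2f y%.1f across%.1f h%.1f axialF %.1f Fx,y %.1f %.1f tilt %.1f w%.4f"%(o['time'],d[1]*1e3,(d@ac)*1e3,(d@n)*1e3,F@ax,F@R[:,2],F[1],np.degrees(np.arctan2(-ax[0],ax[2])),o['width']))
E
python3 -m creep '[{"slide":[0,3,0],"roll":0,"grip":1},{"slide":[0,5,0],"roll":0,"grip":1},{"slide":[0,5,0],"roll":0,"grip":1}]'>/dev/null; python3 f.py
python3 -m creep '[{"slide":[0,2,0],"roll":0,"grip":1},{"slide":[0,4,0],"roll":0,"grip":1}]'>/dev/null; python3 f.py
python3 -m creep '[{"slide":[0,2,0],"roll":0,"grip":1},{"slide":[0,3,0],"roll":0,"grip":1}]'>/dev/null; python3 f.py
```

```text
t13.27 y-53.5 across-3.3 h14.9 axialF 0.4 Fx,y 0.8 0.2 tilt 25.8 w0.0238
t13.43 y-53.5 across-2.6 h11.6 axialF 0.2 Fx,y 0.2 -0.2 tilt 25.9 w0.0239
t13.60 y-53.5 across-3.4 h8.0 axialF 0.2 Fx,y -0.3 0.6 tilt 25.8 w0.0238
```

```bash

python3 -m creep '[{"slide":[0,1.5,-1],"roll":0,"grip":1},{"slide":[0,3,-2.5],"roll":0,"grip":1}]'>/dev/null; python3 f.py
python3 -m creep '[{"slide":[0,1,0],"roll":0,"grip":1},{"slide":[0,2,0],"roll":0,"grip":1}]'>/dev/null; python3 f.py
python3 -m creep '[{"slide":[0,0,0],"roll":0,"grip":1}]'>/dev/null; python3 f.py
python3 -m creep '[{"slide":[0,1,0],"roll":0,"grip":1},{"slide":[0,2,0],"roll":0,"grip":1}]'>/dev/null; python3 f.py
```

```text
t13.77 y-53.5 across-1.0 h5.1 axialF 1.3 Fx,y 2.0 0.2 tilt 25.8 w0.0237
t13.93 y-53.6 across-0.7 h3.7 axialF 5.4 Fx,y 1.0 0.1 tilt 25.9 w0.0239
t14.02 y-53.6 across-0.7 h3.7 axialF 5.0 Fx,y 1.4 0.7 tilt 25.9 w0.0233
t14.18 y-53.6 across-0.6 h1.9 axialF 7.0 Fx,y 3.5 0.2 tilt 25.9 w0.0239
```

```bash

python3 -m creep '[{"slide":[0,1,0],"roll":0,"grip":1},{"slide":[0,2,0],"roll":0,"grip":1}]'>/dev/null; python3 f.py
python3 -m creep '[{"slide":[0,0,0],"roll":0,"grip":1}]'>/dev/null; python3 f.py; python3 -m creep '[{"slide":[0,0,0],"roll":0,"grip":1}]'>/dev/null; python3 f.py;python3 - <<'E'
from h import *
a=snapshot("side")[:,:,::-1]
cv2.imwrite("pics/touch.png",cv2.resize(a[205:275,235:330],None,fx=8,fy=8,interpolation=cv2.INTER_CUBIC))
E
```

```text
t14.35 y-53.6 across-0.6 h0.1 axialF 9.0 Fx,y 2.6 -0.4 tilt 25.9 w0.0241
t14.43 y-53.6 across-0.6 h0.1 axialF 7.9 Fx,y 3.4 -0.8 tilt 25.9 w0.0238
t14.52 y-53.5 across-0.5 h0.2 axialF 9.5 Fx,y 2.7 -0.7 tilt 25.9 w0.0240
```

View pics/touch.png

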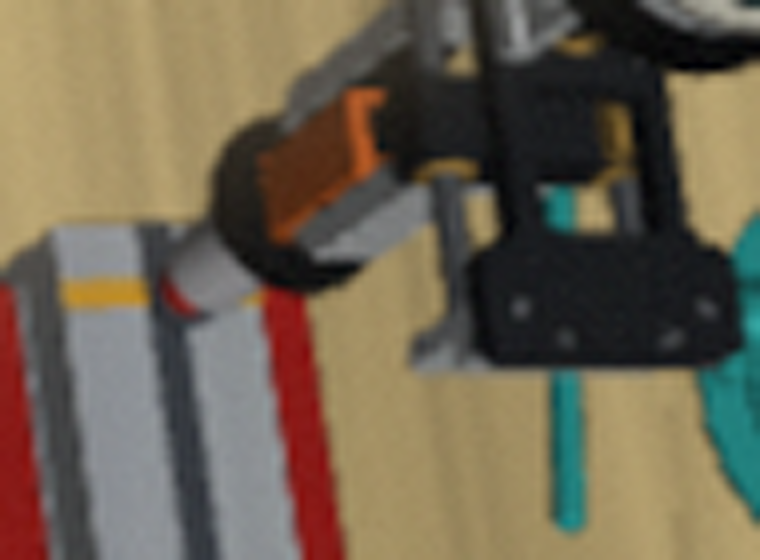

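Force is about 9 N, the nose is on the seam in the yellow stripe, and the rim is right by the nose. I'll start the draw, in small steps with force feedback.

```bash

python3 -m creep '[{"slide":[1.4,0,0],"roll":0,"grip":1},{"slide":[2.8,0,0.1],"roll":0,"grip":1},{"slide":[4.2,0,0.1],"roll":0,"grip":1},{"slide":[5.6,0,0.2],"roll":0,"grip":1}]'>/dev/null; python3 f.py
python3 -m creep '[{"slide":[1.4,0,0],"roll":0,"grip":1},{"slide":[2.8,0,0.1],"roll":0,"grip":1}]'>/dev/null; python3 f.py
```

```text
t14.90 y-51.4 across0.2 h0.4 axialF 8.8 Fx,y 2.0 -5.5 tilt 26.0 w0.0241
t15.07 y-48.8 across1.0 h0.6 axialF 8.3 Fx,y 0.8 -5.8 tilt 26.0 w0.0237
```

```bash

python3 -m creep '[{"slide":[1.4,0.1,0.2],"roll":0,"grip":1},{"slide":[2.8,0.2,0.4],"roll":0,"grip":1},{"slide":[4.2,0.3,0.6],"roll":0,"grip":1}]'>/dev/null; python3 f.py
python3 -m creep '[{"slide":[1.4,0.2,0.2],"roll":0,"grip":1},{"slide":[2.8,0.4,0.3],"roll":0,"grip":1},{"slide":[4.2,0.6,0.5],"roll":0,"grip":1}]'>/dev/null; python3 f.py
```

```text
t15.32 y-44.6 across1.6 h0.7 axialF 8.0 Fx,y 0.3 -6.2 tilt 26.1 w0.0237
t15.57 y-40.6 across1.8 h0.3 axialF 7.5 Fx,y -0.8 -6.0 tilt 26.2 w0.0240
```

```bash

python3 -m creep '[{"slide":[1.4,0.6,0.3],"roll":0,"grip":1},{"slide":[2.8,1.2,0.6],"roll":0,"grip":1},{"slide":[4.2,1.8,0.9],"roll":0,"grip":1}]'>/dev/null; python3 f.py
python3 -m creep '[{"slide":[1.4,0.3,0.3],"roll":0,"grip":1},{"slide":[2.8,0.5,0.6],"roll":0,"grip":1},{"slide":[4.2,0.7,0.9],"roll":0,"grip":1}]'>/dev/null; python3 f.py
```

```text
t15.82 y-36.8 across1.8 h-1.0 axialF 10.0 Fx,y -0.2 -7.1 tilt 26.3 w0.0239
t16.07 y-32.9 across1.6 h-1.3 axialF 10.9 Fx,y -0.5 -6.9 tilt 26.3 w0.0238
```

```bash

python3 -m creep '[{"slide":[1.4,-0.2,0.3],"roll":0,"grip":1},{"slide":[2.8,-0.4,0.6],"roll":0,"grip":1},{"slide":[4.2,-0.4,0.9],"roll":0,"grip":1}]'>/dev/null; python3 f.py
python3 -m creep '[{"slide":[1.4,0,0.2],"roll":0,"grip":1},{"slide":[2.8,0,0.4],"roll":0,"grip":1}]'>/dev/null; python3 f.py
```

```text
t16.32 y-28.5 across1.2 h-0.7 axialF 10.2 Fx,y -1.8 -6.8 tilt 26.4 w0.0239
t16.48 y-25.6 across0.9 h-0.8 axialF 9.7 Fx,y -0.2 -7.4 tilt 26.4 w0.0243
```

```bash

python3 -m creep '[{"slide":[1.4,0,0.2],"roll":0,"grip":1},{"slide":[2.8,0,0.3],"roll":0,"grip":1},{"slide":[4.2,0,0.5],"roll":0,"grip":1}]'>/dev/null; python3 f.py
python3 -m creep '[{"slide":[1.4,0,0.2],"roll":0,"grip":1},{"slide":[2.8,0,0.3],"roll":0,"grip":1},{"slide":[4.2,0,0.5],"roll":0,"grip":1}]'>/dev/null; python3 f.py
```

```text
t16.73 y-21.3 across0.5 h-0.8 axialF 10.6 Fx,y -0.3 -6.7 tilt 26.4 w0.0237
t16.98 y-17.1 across0.2 h-0.8 axialF 10.4 Fx,y -1.4 -6.4 tilt 26.4 w0.0242
```

```bash

python3 -m creep '[{"slide":[1.4,-0.3,0],"roll":0,"grip":1},{"slide":[2.8,-0.6,0.1],"roll":0,"grip":1},{"slide":[4.2,-0.7,0.1],"roll":0,"grip":1}]'>/dev/null; python3 f.py
python3 -m creep '[{"slide":[1.4,0,0],"roll":0,"grip":1},{"slide":[2.8,0,0.1],"roll":0,"grip":1},{"slide":[4.2,0,0.2],"roll":0,"grip":1}]'>/dev/null; python3 f.py
```

```text
t17.23 y-12.7 across-0.1 h-0.3 axialF 9.1 Fx,y -0.2 -6.5 tilt 26.3 w0.0239
t17.48 y-8.5 across-0.3 h-0.4 axialF 9.6 Fx,y -0.3 -6.5 tilt 26.3 w0.0239
```

```bash

python3 -m creep '[{"slide":[1.4,0,0],"roll":0,"grip":1},{"slide":[2.8,0,0],"roll":0,"grip":1},{"slide":[4.2,0,0],"roll":0,"grip":1}]'>/dev/null; python3 f.py
python3 -m creep '[{"slide":[1.4,0,0],"roll":0,"grip":1},{"slide":[2.8,0,0.1],"roll":0,"grip":1},{"slide":[4.2,0,0.1],"roll":0,"grip":1}]'>/dev/null; python3 f.py
python3 -m creep '[{"slide":[1.4,0,0],"roll":0,"grip":1},{"slide":[2.8,0,0.1],"roll":0,"grip":1}]'>/dev/null; python3 f.py
```

```text
t17.73 y-4.3 across-0.4 h-0.4 axialF 9.6 Fx,y -0.1 -6.6 tilt 26.3 w0.0237
t17.98 y-0.1 across-0.4 h-0.5 axialF 9.8 Fx,y 0.8 -6.3 tilt 26.3 w0.0241
t18.15 y2.7 across-0.3 h-0.4 axialF 10.2 Fx,y -0.6 -6.3 tilt 26.3 w0.0240
```

```bash

python3 -m creep '[{"slide":[1.4,-0.1,0],"roll":0,"grip":1},{"slide":[2.8,-0.2,0],"roll":0,"grip":1},{"slide":[4.2,-0.3,0.1],"roll":0,"grip":1}]'>/dev/null; python3 f.py
python3 -m creep '[{"slide":[1.4,0,0],"roll":0,"grip":1},{"slide":[2.8,0,0],"roll":0,"grip":1},{"slide":[4.2,0,0.1],"roll":0,"grip":1}]'>/dev/null; python3 f.py
python3 -m creep '[{"slide":[1.4,0,0],"roll":0,"grip":1},{"slide":[2.8,0,0],"roll":0,"grip":1},{"slide":[4.2,0,0.1],"roll":0,"grip":1}]'>/dev/null; python3 f.py
```

```text
t18.40 y7.0 across-0.3 h-0.2 axialF 10.2 Fx,y -0.5 -5.5 tilt 26.3 w0.0235
t18.65 y11.2 across-0.3 h-0.3 axialF 9.8 Fx,y -0.2 -6.2 tilt 26.2 w0.0239
t18.90 y15.5 across-0.2 h-0.2 axialF 9.3 Fx,y -1.2 -7.6 tilt 26.2 w0.0239
```

```bash

python3 -m creep '[{"slide":[1.4,0,0],"roll":0,"grip":1},{"slide":[2.8,0,0],"roll":0,"grip":1},{"slide":[4.2,0,0.1],"roll":0,"grip":1}]'>/dev/null; python3 f.py
python3 -m creep '[{"slide":[1.4,0,0],"roll":0,"grip":1},{"slide":[2.8,0,0],"roll":0,"grip":1},{"slide":[4.2,0,0.1],"roll":0,"grip":1}]'>/dev/null; python3 f.py
python3 -m creep '[{"slide":[1.4,0,0],"roll":0,"grip":1},{"slide":[2.8,0,0],"roll":0,"grip":1},{"slide":[4.2,0,0.1],"roll":0,"grip":1}]'>/dev/null; python3 f.py
```

```text
t19.15 y19.7 across-0.2 h-0.3 axialF 10.8 Fx,y -0.0 -6.5 tilt 26.2 w0.0237
t19.40 y23.9 across-0.1 h-0.2 axialF 10.2 Fx,y 0.7 -5.7 tilt 26.2 w0.0238
t19.65 y28.1 across-0.1 h-0.3 axialF 10.1 Fx,y -0.7 -6.4 tilt 26.2 w0.0239
```

```bash

python3 -m creep '[{"slide":[1.4,-0.2,0],"roll":0,"grip":1},{"slide":[2.8,-0.3,0],"roll":0,"grip":1},{"slide":[4.2,-0.5,0.1],"roll":0,"grip":1}]'>/dev/null; python3 f.py
python3 -m creep '[{"slide":[1.4,0,0],"roll":0,"grip":1},{"slide":[2.8,0,0.1],"roll":0,"grip":1},{"slide":[4.2,0,0.2],"roll":0,"grip":1}]'>/dev/null; python3 f.py
python3 -m creep '[{"slide":[1.4,0,0],"roll":0,"grip":1},{"slide":[2.8,0,0.1],"roll":0,"grip":1},{"slide":[4.2,0,0.1],"roll":0,"grip":1}]'>/dev/null; python3 f.py
```

```text
t19.90 y32.5 across-0.0 h0.2 axialF 8.9 Fx,y 0.2 -7.7 tilt 26.2 w0.0242
t20.15 y36.7 across-0.1 h0.1 axialF 8.6 Fx,y -0.7 -5.2 tilt 26.2 w0.0237
t20.40 y41.0 across-0.0 h0.2 axialF 9.3 Fx,y 0.3 -5.8 tilt 26.2 w0.0235
```

```bash

python3 -m creep '[{"slide":[1.4,0.1,0],"roll":0,"grip":1},{"slide":[2.8,0.1,0],"roll":0,"grip":1},{"slide":[4.2,0.1,0.1],"roll":0,"grip":1}]'>/dev/null; python3 f.py
python3 -m creep '[{"slide":[1.4,0,0],"roll":0,"grip":1},{"slide":[2.8,0,0.1],"roll":0,"grip":1},{"slide":[4.2,0,0.1],"roll":0,"grip":1}]'>/dev/null; python3 f.py
python3 -m creep '[{"slide":[1.4,0,0],"roll":0,"grip":1},{"slide":[2.8,0,0.1],"roll":0,"grip":1},{"slide":[3.5,0,0.1],"roll":0,"grip":1},{"slide":[3.5,0,0.1],"roll":0,"grip":1}]'>/dev/null; python3 f.py; python3 - <<'E'
from h import *
a=snapshot("side")[:,:,::-1]
cv2.imwrite("pics/end.png",cv2.resize(a[235:315,225:325],None,fx=7,fy=7,interpolation=cv2.INTER_CUBIC))
E
```

```text
t20.65 y45.1 across0.0 h0.1 axialF 9.3 Fx,y -0.4 -6.2 tilt 26.2 w0.0239
t20.90 y49.3 across0.1 h0.1 axialF 10.0 Fx,y 0.0 -5.9 tilt 26.2 w0.0241
t21.23 y53.4 across0.1 h0.1 axialF 9.6 Fx,y -0.2 -5.7 tilt 26.2 w0.0236
```

View pics/end.png

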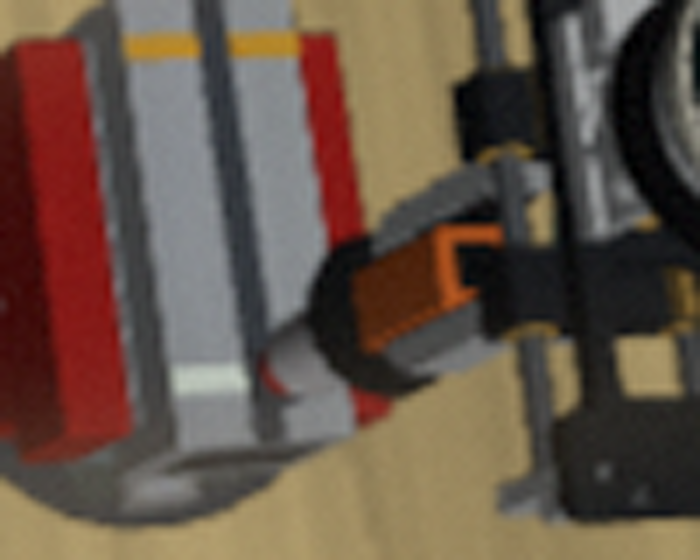

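The pass is done: about 6.7 s, force within 7.5–10.9 N, nose in the white stripe on the seam. Now I'll lift along the normal, then carry it high and inward.

```bash
python3 -m creep '[{"slide":[0,-8,0],"roll":0,"grip":1},{"slide":[0,-25,0],"roll":0,"grip":1},{"slide":[0,-50,0],"roll":0,"grip":1},{"slide":[0,-80,0],"roll":0,"grip":1},{"slide":[0,-105,10],"roll":0,"grip":1},{"slide":[-15,-125,30],"roll":0,"grip":1},{"slide":[-42,-140,55],"roll":0,"grip":1},{"slide":[-70,-152,80],"roll":0,"grip":1},{"slide":[-98,-164,105],"roll":0,"grip":1},{"slide":[-126,-176,130],"roll":0,"grip":1},{"slide":[-154,-188,155],"roll":0,"grip":1},{"slide":[-182,-195,175],"roll":0,"grip":1},{"slide":[-200,-195,190],"roll":0,"grip":1},{"slide":[-200,-195,190],"roll":0,"grip":1}]'; python3 - <<'E'
from st import *
o,R=st();print(R.T@(np.array([.35,0,.35])-o['tool_pos'])*1e3)
E
```

```text
time: 22.45
tool_pos: [0.3651, -0.0095, 0.3312]
ee_rot: [-2.023, -0.018, 1.525]
wrist_force: [1.3, 0.5, -3.3]
width: 0.0237
tcp [ 0.3651 -0.0095  0.3312] axis up [-0.4369  0.0038  0.8995] tiltx 25.91 tilty -0.24 deg rpy [-115.887    -1.0334   87.3772] F [ 1.3064  0.4961 -3.2656] j [-0.3086 -0.6849  1.7659  0.1297  1.6257 -1.7937]
[  9.1096 -23.5488   5.8159]
```

```bash
python3 -m creep '[{"slide":[0,-17,36],"roll":0,"grip":1}]'>/dev/null
python3 -m creep '[{"slide":[0,-17,36],"roll":0,"grip":1}]'>/dev/null; python3 st.py
python3 -m creep '[{"slide":[0,-17,36],"roll":0,"grip":1}]'>/dev/null; python3 st.py
python3 -m creep '[{"slide":[0,-17,36],"roll":0,"grip":1}]'>/dev/null; python3 st.py
```

```text
tcp [ 0.3177 -0.004   0.3388] axis up [-0.3989 -0.0049  0.917 ] tiltx 23.51 tilty 0.30 deg rpy [-113.4781   -1.2889   87.7352] F [-0.0893 -0.8768 -3.2594] j [-0.3557 -0.7557  1.7648  0.1462  1.745  -1.8287]
tcp [ 0.3052 -0.003   0.3527] axis up [-0.3805 -0.0044  0.9248] tiltx 22.36 tilty 0.27 deg rpy [-112.3338   -1.1794   87.7886] F [ 0.1049  0.0571 -2.5532] j [-0.3618 -0.7552  1.7296  0.1429  1.7991 -1.8316]
tcp [ 0.2906 -0.0018  0.3665] axis up [-0.3585 -0.0047  0.9335] tiltx 21.01 tilty 0.29 deg rpy [-110.9812   -1.1175   87.8462] F [ 0.3663 -0.7637 -3.0388] j [-0.3713 -0.755   1.6934  0.1407  1.8585 -1.8374]
```

```bash
python3 -m creep '[{"slide":[0,0,40],"roll":0,"grip":1}]'>/dev/null; python3 st.py
python3 -m creep '[{"slide":[0,0,40],"roll":0,"grip":1}]'>/dev/null; python3 st.py
python3 -m creep '[{"slide":[0,0,40],"roll":0,"grip":1}]'>/dev/null; python3 st.py
```

```text
tcp [ 0.2813 -0.0007  0.368 ] axis up [-0.3387 -0.0025  0.9409] tiltx 19.80 tilty 0.15 deg rpy [-109.7789   -0.9344   87.8282] F [ 0.2274  0.6501 -3.1715] j [-0.3653 -0.7563  1.6849  0.1302  1.887  -1.8345]
tcp [0.2712 0.0009 0.3647] axis up [-0.3091 -0.0037  0.951 ] tiltx 18.01 tilty 0.22 deg rpy [-107.9836   -0.9336   87.8165] F [ 0.1066 -0.0211 -4.2352] j [-0.3574 -0.7555  1.6841  0.1189  1.9165 -1.8304]
tcp [0.2604 0.0029 0.3639] axis up [-0.2808 -0.0042  0.9598] tiltx 16.31 tilty 0.25 deg rpy [-106.2847   -0.8906   87.8129] F [-0.1891 -0.94   -2.4243] j [-0.348  -0.7552  1.6792  0.1075  1.9486 -1.8252]
```

Good: 1.7° per row with little height change. Continuing.

```bash
python3 -m creep '[{"slide":[0,3,40],"roll":0,"grip":1}]'>/dev/null
python3 -m creep '[{"slide":[0,3,40],"roll":0,"grip":1}]'>/dev/null
python3 -m creep '[{"slide":[0,3,40],"roll":0,"grip":1}]'>/dev/null
python3 -m creep '[{"slide":[0,3,40],"roll":0,"grip":1}]'>/dev/null; python3 st.py
```

```text
tcp [0.2175 0.0163 0.3646] axis up [-0.1732  0.0021  0.9849] tiltx 9.98 tilty -0.12 deg rpy [-99.9723  -0.2881  87.6704] F [-0.0491  1.4927 -3.6144] j [-0.2587 -0.7549  1.6582  0.0482  2.0688 -1.7618]
```

```bash
python3 -m creep '[{"slide":[0,5,40],"roll":0,"grip":1}]'>/dev/null
python3 -m creep '[{"slide":[0,5,40],"roll":0,"grip":1}]'>/dev/null
python3 -m creep '[{"slide":[0,5,40],"roll":0,"grip":1}]'>/dev/null; python3 st.py
```

```text
tcp [0.1794 0.0391 0.3721] axis up [-0.0972  0.0187  0.9951] tiltx 5.58 tilty -1.08 deg rpy [-95.6222   0.8291  87.4607] F [ 0.7155 -0.6839 -3.6194] j [-0.0761 -0.7549  1.6337 -0.0136  2.1641 -1.6114]
```

```bash
python3 -m creep '[{"slide":[-35,10,-15],"roll":0,"grip":1},{"slide":[-75,20,-25],"roll":0,"grip":1},{"slide":[-75,20,-25],"roll":0,"grip":1}]'>/dev/null;python3 st.py
python3 -m creep '[{"slide":[8,3,38],"roll":0,"grip":1}]'>/dev/null
python3 -m creep '[{"slide":[8,3,38],"roll":0,"grip":1}]'>/dev/null; python3 st.py
```

```text
tcp [ 0.2043 -0.0365  0.3555] axis up [-0.1003  0.0188  0.9948] tiltx 5.76 tilty -1.08 deg rpy [-95.7843   0.9133  88.3351] F [ 0.0981 -0.2389 -2.977 ] j [-0.5107 -0.7293  1.6618  0.0381  2.1119 -2.032 ]
tcp [ 0.1724 -0.0256  0.3634] axis up [-0.0514  0.0112  0.9986] tiltx 2.94 tilty -0.64 deg rpy [-92.9704   0.5048  87.3297] F [ 0.4323  0.1067 -3.9393] j [-0.511  -0.755   1.6502  0.0189  2.1961 -2.024 ]
```

```bash
python3 -m creep '[{"slide":[8,3,38],"roll":0,"grip":1}]'>/dev/null;python3 st.py
python3 -m creep '[{"slide":[5,2,25],"roll":0,"grip":1}]'>/dev/null; python3 st.py; python3 -m creep '[{"slide":[0,0,-10],"roll":0,"grip":1},{"slide":[0,0,-10],"roll":0,"grip":1}]'>/dev/null; python3 st.py
```

```text
tcp [ 0.161  -0.0182  0.3724] axis up [-0.0295  0.0099  0.9995] tiltx 1.69 tilty -0.57 deg rpy [-91.7159   0.4884  87.4196] F [-0.7304 -0.0224 -2.5328] j [-0.4811 -0.7551  1.6297  0.0063  2.2362 -2.0031]
tcp [ 0.1528 -0.013   0.3792] axis up [-0.0159  0.0096  0.9998] tiltx 0.91 tilty -0.55 deg rpy [-90.934    0.5119  87.5286] F [ 0.9464  0.5266 -2.393 ] j [-0.4587 -0.7556  1.6142 -0.0021  2.2645 -1.9878]
tcp [ 0.1642 -0.0135  0.379 ] axis up [-0.0176  0.0097  0.9998] tiltx 1.01 tilty -0.56 deg rpy [-91.0275   0.5146  87.6791] F [-0.086   0.031  -3.4327] j [-0.4295 -0.7325  1.6074 -0.0019  2.2467 -1.9611]
```

```bash
python3 - <<'E'
from st import *
o,R=st();print(o['time'],R.T@(np.array([.4996,-.3506,.32])-o['tool_pos'])*1e3,R.T@(np.array([.4996,-.3506,.1403])-o['tool_pos'])*1e3)
E
```

```text
tcp [ 0.1642 -0.0135  0.379 ] axis up [-0.0176  0.0097  0.9998] tiltx 1.01 tilty -0.56 deg rpy [-91.0275   0.5146  87.6791] F [-0.086   0.031  -3.4327] j [-0.4295 -0.7325  1.6074 -0.0019  2.2467 -1.9611]
24.3667 [-322.6744   68.1311 -347.6177] [-321.0604  247.795  -344.3954]
```

```bash
python3 -m creep '[{"slide":[-10,0,-15],"roll":0,"grip":1},{"slide":[-35,5,-45],"roll":0,"grip":1},{"slide":[-60,10,-78],"roll":0,"grip":1},{"slide":[-88,15,-108],"roll":0,"grip":1},{"slide":[-116,20,-138],"roll":0,"grip":1},{"slide":[-144,25,-166],"roll":0,"grip":1},{"slide":[-172,30,-194],"roll":0,"grip":1},{"slide":[-200,35,-222],"roll":0,"grip":1},{"slide":[-228,40,-250],"roll":0,"grip":1},{"slide":[-255,45,-278],"roll":0,"grip":1},{"slide":[-280,50,-305],"roll":0,"grip":1},{"slide":[-300,54,-325],"roll":0,"grip":1},{"slide":[-315,57,-340],"roll":0,"grip":1},{"slide":[-323,60,-348],"roll":0,"grip":1},{"slide":[-323,60,-348],"roll":0,"grip":1},{"slide":[-323,60,-348],"roll":0,"grip":1}]'; python3 - <<'E'
from st import *
o,R=st();print(R.T@(np.array([.4996,-.3506,.1403])-o['tool_pos'])*1e3)
a=snapshot("side")[:,:,::-1];b=snapshot("top")[:,:,::-1]
r=lambda i,x,y,w,h:cv2.resize(i[y:y+h,x:x+w],(400,400),interpolation=cv2.INTER_CUBIC)
cv2.imwrite("pics/back.png",np.hstack([r(a,240,20,130,130),r(b,350,180,130,130)]))
ax=-R[:,1]
for h in(-.085-.034,-.089,-.034): 
    X=o['tool_pos']+ax*(.0137+h);print(h,X,[tuple(np.round(proj(n,X),1)) for n in("side","top")])
E
```

```text
time: 25.7
tool_pos: [0.4973, -0.3517, 0.3239]
ee_rot: [-1.582, 0.006, 1.528]
wrist_force: [-0.5, 0.1, -2.7]
width: 0.0234
tcp [ 0.4973 -0.3517  0.3239] axis up [-0.0114  0.0063  0.9999] tiltx 0.65 tilty -0.36 deg rpy [-90.6678   0.3333  87.5468] F [-0.5003  0.103  -2.6513] j [-0.7102  0.2224  0.9841  0.0028  1.9223 -2.2372]
[  2.3032 183.6263  -0.11  ]
-0.11900000000000001 [ 0.4985 -0.3524  0.2186] [(np.float64(301.7), np.float64(51.7)), (np.float64(446.5), np.float64(252.7))]
-0.089 [ 0.4982 -0.3522  0.2486] [(np.float64(302.4), np.float64(44.3)), (np.float64(450.9), np.float64(252.4))]
-0.034 [ 0.4975 -0.3519  0.3036] [(np.float64(303.7), np.float64(29.8)), (np.float64(459.7), np.float64(252.0))]
```

View pics/back.png

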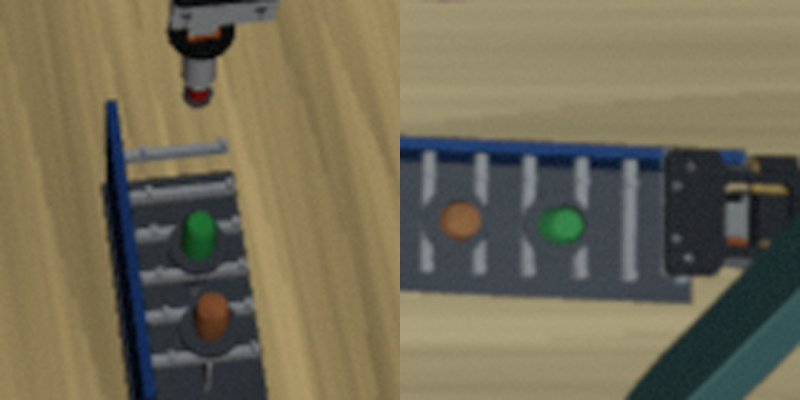

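```bash
python3 - <<'E'
from st import *
o,R=st();ax=-R[:,1]
a=snapshot("side")[:,:,::-1].copy();o,R=st();ax=-R[:,1]
c=cv2.resize(a[15:85,270:340],None,fx=8,fy=8,interpolation=cv2.INTER_CUBIC)
f=lambda X:tuple(int(v) for v in ((np.array(proj("side",X))-[270,15]+.5)*8))
for h,col in((-.106,(0,255,0)),(-.089,(0,255,255)),(-.031,(255,0,0))):
    cv2.circle(c,f(o['tool_pos']+ax*(.0137+h)),3,col,-1)
s=np.array([.4985,-.352,.12]);cv2.circle(c,f(s),4,(255,0,255),-1)
cv2.imwrite("pics/back2.png",c)
E
```

```text
tcp [ 0.4968 -0.3511  0.3262] axis up [-0.0138  0.0084  0.9999] tiltx 0.79 tilty -0.48 deg rpy [-90.8113   0.45    87.5638] F [-0.3447 -0.2107 -3.1177] j [-0.7099  0.2187  0.984   0.0028  1.9229 -2.2372]
tcp [ 0.4966 -0.351   0.3268] axis up [-0.0145  0.0092  0.9999] tiltx 0.83 tilty -0.53 deg rpy [-90.8539   0.4903  87.5586] F [-0.6012  0.0604 -2.8362] j [-0.7099  0.2177  0.984   0.0027  1.9229 -2.2372]
```

View pics/back2.png

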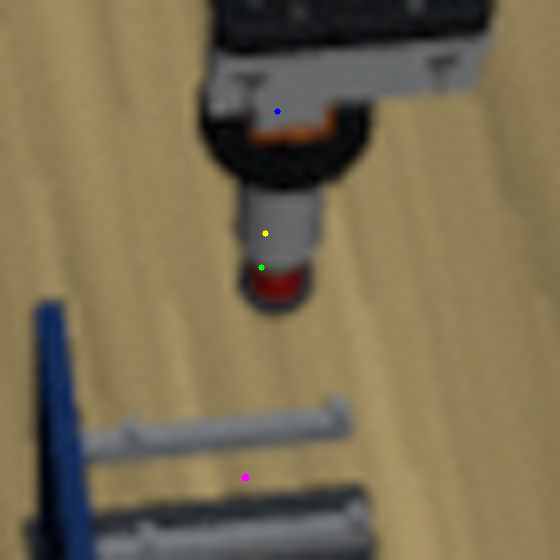

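```bash
python3 -m creep '[{"slide":[0,15,-1],"roll":0,"grip":1},{"slide":[0,40,-3],"roll":0,"grip":1},{"slide":[0,60,-3],"roll":0,"grip":1},{"slide":[0,70,-3],"roll":0,"grip":1},{"slide":[0,70,-3],"roll":0,"grip":1},{"slide":[0,70,-3],"roll":0,"grip":1}]'; python3 - <<'E'
from st import *
o,R=st();ax=-R[:,1]
a=snapshot("side")[:,:,::-1].copy()
c=cv2.resize(a[25:95,270:340],None,fx=8,fy=8,interpolation=cv2.INTER_CUBIC)
f=lambda X:tuple(int(v) for v in ((np.array(proj("side",X))-[270,25]+.5)*8))
for h,col in((-.106,(0,255,0)),(-.089,(0,255,255)),(-.031,(255,0,0))):
    cv2.circle(c,f(o['tool_pos']+ax*(.0137+h)),3,col,-1)
s=np.array([.4985,-.352,.12]);cv2.circle(c,f(s),4,(255,0,255),-1)
s=np.array([.4985,-.352,.165]);cv2.circle(c,f(s),4,(255,0,255),-1)
cv2.imwrite("pics/back3.png",c)
E
```

```text
time: 26.35
tool_pos: [0.5004, -0.352, 0.2568]
ee_rot: [-1.585, 0.008, 1.528]
wrist_force: [-0.0, 0.4, -2.6]
width: 0.0238
tcp [ 0.5004 -0.352   0.2568] axis up [-0.0139  0.0089  0.9999] tiltx 0.80 tilty -0.51 deg rpy [-90.8202   0.4768  87.5396] F [-0.0191  0.4373 -2.5693] j [-0.7069  0.2104  1.1307  0.0023  1.7841 -2.2343]
```

View pics/back3.png

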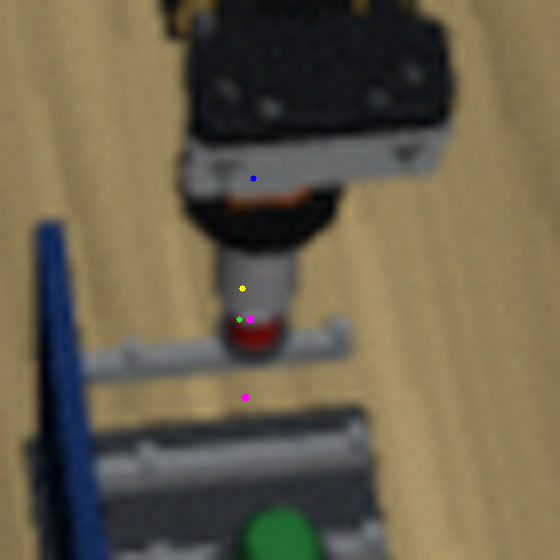

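```bash
cat > g.py <<'E'
from st import *
o=robot.get_obs();print("t%.2f"%o['time'],o['tool_pos'],"F",o['wrist_force']-[0,0,-3.1],"T",o['wrist_torque'])
E
python3 g.py
python3 -m creep '[{"slide":[0,12,0],"roll":0,"grip":1},{"slide":[0,24,0],"roll":0,"grip":1},{"slide":[0,24,0],"roll":0,"grip":1}]'>/dev/null; python3 g.py
python3 -m creep '[{"slide":[0,4,0],"roll":0,"grip":1},{"slide":[0,8,0],"roll":0,"grip":1}]'>/dev/null; python3 g.py
python3 -m creep '[{"slide":[0,4,0],"roll":0,"grip":1},{"slide":[0,8,0],"roll":0,"grip":1}]'>/dev/null; python3 g.py
python3 -c "
from h import *
a=snapshot('side')[:,:,::-1]
cv2.imwrite('pics/back4.png',cv2.resize(a[25:95,270:340],None,fx=8,fy=8,interpolation=cv2.INTER_CUBIC))"
```

```text
t26.40 [ 0.5009 -0.3524  0.258 ] F [ 0.2572 -0.8208 -0.4774] T [ 0.0109 -0.0518 -0.0298]
t26.65 [ 0.5002 -0.3519  0.2292] F [ 0.2187  0.2703 -1.4348] T [0.068  0.0668 0.026 ]
t26.82 [ 0.5012 -0.3527  0.224 ] F [-0.0577 -0.3874 -0.3495] T [ 0.0077  0.0324 -0.025 ]
t26.98 [ 0.5013 -0.3528  0.216 ] F [0.1894 0.323  0.1495] T [ 0.085   0.0368 -0.0221]
```

View pics/back4.png

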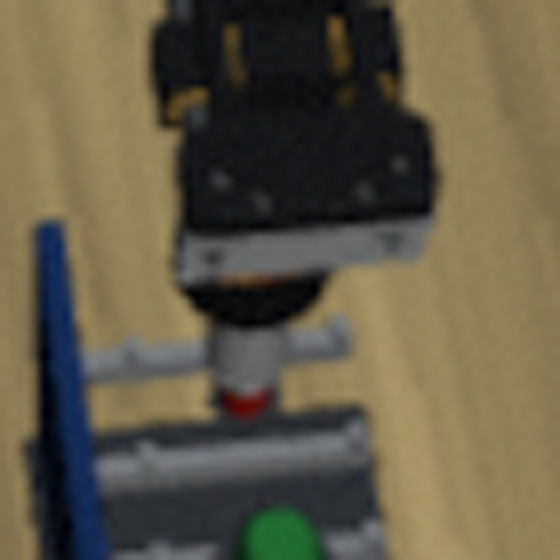

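The nose is entering between the prongs with no contact force. I'll keep lowering with checks.

```bash

python3 -m creep '[{"slide":[0,5,0],"roll":0,"grip":1},{"slide":[0,10,0],"roll":0,"grip":1},{"slide":[0,15,0],"roll":0,"grip":1}]'>/dev/null; python3 g.py
python3 -m creep '[{"slide":[0,6,0],"roll":0,"grip":1},{"slide":[0,12,0],"roll":0,"grip":1},{"slide":[0,18,0],"roll":0,"grip":1}]'>/dev/null; python3 g.py
python3 -m creep '[{"slide":[0,6,0],"roll":0,"grip":1},{"slide":[0,12,0],"roll":0,"grip":1},{"slide":[0,18,0],"roll":0,"grip":1}]'>/dev/null; python3 g.py
python3 -m creep '[{"slide":[0,4,0],"roll":0,"grip":1},{"slide":[0,8,0],"roll":0,"grip":1},{"slide":[0,12,0],"roll":0,"grip":1}]'>/dev/null; python3 g.py
```

```text
t27.28 [ 0.5015 -0.3529  0.2009] F [0.0188 0.2094 0.2357] T [-0.0208  0.062   0.025 ]
t27.53 [ 0.5016 -0.3529  0.1824] F [-0.883  -0.0157 -1.3526] T [-0.0422  0.0261 -0.0027]
t27.78 [ 0.5019 -0.3531  0.1645] F [-0.8703 -0.6633 -0.4969] T [0.0215 0.0272 0.0089]
t28.03 [ 0.5022 -0.3533  0.1529] F [ 0.0703 -0.1756  0.1814] T [ 0.0429  0.0098 -0.0608]
```

```bash

python3 -m creep '[{"slide":[1,2,1],"roll":0,"grip":1},{"slide":[2,4,2],"roll":0,"grip":1},{"slide":[2,6,2],"roll":0,"grip":1}]'>/dev/null; python3 g.py
python3 -m creep '[{"slide":[0,1.5,0],"roll":0,"grip":1},{"slide":[0,3,0],"roll":0,"grip":1}]'>/dev/null; python3 g.py
python3 -m creep '[{"slide":[0,1.5,0],"roll":0,"grip":1},{"slide":[0,3,0],"roll":0,"grip":1}]'>/dev/null; python3 g.py
```

```text
t28.28 [ 0.5002 -0.3511  0.1473] F [ 0.5625 -1.0406 -0.661 ] T [0.0213 0.0005 0.0283]
t28.45 [ 0.5004 -0.3513  0.1443] F [-0.2852 -0.7275 -0.3468] T [ 0.033  -0.0131  0.0271]
t28.62 [ 0.5005 -0.3513  0.1412] F [ 1.0515  0.7991 -0.0728] T [ 0.0316 -0.0025  0.0251]
```

```bash

python3 -m creep '[{"slide":[0,1,0],"roll":0,"grip":1},{"slide":[0,2,0],"roll":0,"grip":1}]'>/dev/null; python3 g.py
python3 -m creep '[{"slide":[0,1,0],"roll":0,"grip":1},{"slide":[0,1.5,0],"roll":0,"grip":1}]'>/dev/null; python3 g.py
python3 -c "
from h import *
a=snapshot('side')[:,:,::-1]
cv2.imwrite('pics/back5.png',cv2.resize(a[25:95,270:340],None,fx=8,fy=8,interpolation=cv2.INTER_CUBIC))"
```

```text
t28.78 [ 0.5005 -0.3514  0.1406] F [-2.1456  0.892   9.1224] T [0.4991 0.4222 0.0755]
t28.95 [ 0.5005 -0.3514  0.1406] F [-4.5458  1.5842 11.9798] T [0.7974 0.7288 0.0926]
```

View pics/back5.png

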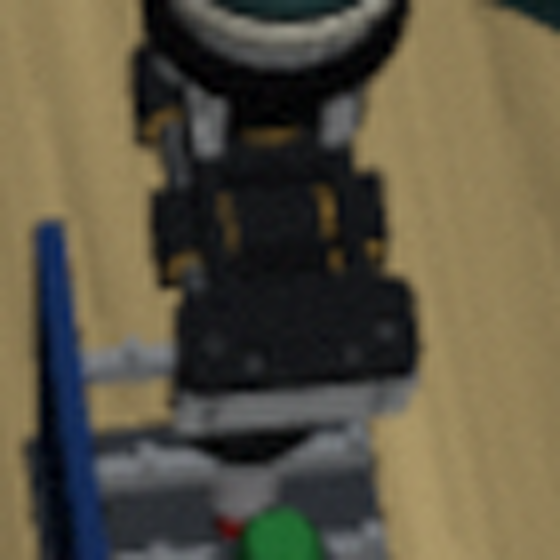

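It is seated: z matches the pick-up height and the force has risen. I'll unload, open partly (clear of the reamer), and retreat up.

```bash

python3 -m creep '[{"slide":[0,-1,0],"roll":0,"grip":1},{"slide":[0,-2,0],"roll":0,"grip":1}]'>/dev/null; python3 g.py
python3 -m creep '[{"slide":[0,0,0],"roll":0,"grip":0.75},{"slide":[0,0,0],"roll":0,"grip":0.7},{"slide":[0,0,0],"roll":0,"grip":0.65},{"slide":[0,0,0],"roll":0,"grip":0.6},{"slide":[0,0,0],"roll":0,"grip":0.5},{"slide":[0,0,0],"roll":0,"grip":0.45},{"slide":[0,0,0],"roll":0,"grip":0.45},{"slide":[0,0,0],"roll":0,"grip":0.45}]'; python3 g.py
```

```text
t29.17 [ 0.5004 -0.3514  0.1407] F [-1.4169  0.4646  3.7112] T [0.3155 0.2108 0.0579]
time: 29.83
tool_pos: [0.5004, -0.3513, 0.1395]
ee_rot: [-1.585, 0.008, 1.528]
wrist_force: [-0.5, 0.6, 0.5]
width: 0.0516
t29.83 [ 0.5004 -0.3513  0.1395] F [-0.5226  0.5742  3.5689] T [ 0.0095 -0.0193  0.0284]
```

```bash

python3 -m creep '[{"slide":[0,-6,0],"roll":0,"grip":0.45},{"slide":[0,-18,0],"roll":0,"grip":0.45},{"slide":[0,-35,0],"roll":0,"grip":0.45},{"slide":[0,-60,0],"roll":0,"grip":0.45},{"slide":[0,-95,0],"roll":0,"grip":0.45},{"slide":[0,-130,0],"roll":0,"grip":0.45},{"slide":[0,-165,0],"roll":0,"grip":0.45},{"slide":[0,-190,20],"roll":0,"grip":0.45},{"slide":[30,-200,45],"roll":0,"grip":0.45},{"slide":[60,-210,70],"roll":0,"grip":0.45},{"slide":[90,-210,90],"roll":0,"grip":0.45},{"slide":[120,-210,110],"roll":0,"grip":0.45},{"slide":[150,-210,130],"roll":0,"grip":0.45},{"slide":[180,-210,150],"roll":0,"grip":0.45},{"slide":[200,-210,170],"roll":0,"grip":0.45},{"slide":[200,-210,170],"roll":0,"grip":0.45}]'; python3 - <<'E'
from h import *
a=snapshot("side")[:,:,::-1];b=snapshot("top")[:,:,::-1]
cv2.imwrite("pics/fin_s.png",a);cv2.imwrite("pics/fin_t.png",b)
r=lambda i,x,y,w,h:cv2.resize(i[y:y+h,x:x+w],(400,300),interpolation=cv2.INTER_CUBIC)
a0=cv2.imread("pics/side0.png");b0=cv2.imread("pics/top0.png")
cv2.imwrite("pics/fin.png",np.vstack([np.hstack([r(a,240,45,160,120),r(b,320,200,160,120)]),np.hstack([r(a,0,0,560,420),r(b,0,0,560,420)])]))
E
```

```text
time: 31.17
tool_pos: [0.3339, -0.1393, 0.3491]
ee_rot: [-1.59, 0.011, 1.53]
wrist_force: [1.1, 0.2, 1.2]
width: 0.0516
```

View pics/fin.png

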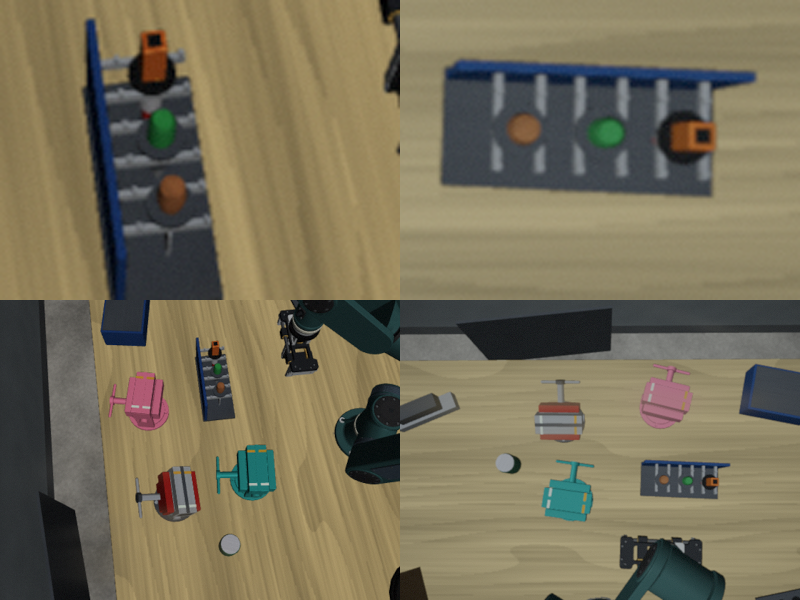

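The probe hangs upright in its own fork, within a pixel or so of where it started (side (301,62), top (441,254)). The scraper, reamer and tin look unchanged and the arm is clear. Handing in.

```bash
python3 -c "
from bench import ticket
print(ticket.close_job())"
```

```text
the job is handed in; nothing more can be done
None
```

I drew the probe along the weld seam from the yellow stripe to the white in one pass of about 6.7 s. It then went back upright in its own fork, and I handed the job in at about 31 s.

- **Holding it square:** moves cannot tilt the gripper directly, so I tilted it by pushing the arm against its reach limits in free space. It was held at about 26°, against a face lean I measured at about 26.5° from the images. I took the tilt out again before hanging the probe up, with about 1° left.
- **The pass:** the force readings during the pass stayed between 7.5 and 10.9 N. That puts the rim on the green band (7 to 12 N), and the plunger was never near fully in. I worked this out from the wrist force, because the band itself could not be seen from the cameras.
- **Position:** the nose stayed within about 2 mm of the seam line. It ended in the white stripe, 53.4 mm from the middle by my estimate. The face height read within about 1 mm all the way along.
- **Clearance:** I touched down at the yellow stripe and lifted off at the white one along the face normal. Everywhere else between the stripes the probe was carried well over 5 cm clear.
- **Last pictures:** the probe hangs within a pixel or so of where it started. The scraper, reamer and tin look unmoved, and the arm touches nothing.

One check disagreed slightly. Before re-hanging, the camera view suggested the probe was 2 to 4 mm off to one side of the fork, but it went in without contact and seated at the height it was picked up from. I never measured the probe's angle in the hand directly, and one wrist-force reading of about 32 N during an early free-space stop was from braking, not contact.

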